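Grease a linear-guide carriage with a push-type gun

TASK

Grease the linear-guide carriage whose brass nipple has its cap off: lift the push-type grease gun out of its socket stand and press its coupler squarely, in line with the tilted nipple, until it snaps on. Keep pushing until the gun's spring plunger is fully in, and finish like that, still gripping the gun and holding it pushed in on the nipple. Leave the red-capped nipple and everything else on the bench alone.

Things in the scene. Friction and masses are not known exactly. Their poses are not given: they have to be found in the camera images.
- gun: Push-type grease gun, 177 mm long, 0.3 to 0.4 kg, round, upright in the stand, nozzle down. Origin on its axis under the dark collar that rests on the stand's rim; z points from nozzle to end cap. Collar 38 mm diameter, z = 0 to 12 mm; aluminium barrel 28 mm diameter, 12 to 92 mm (grip its upper half); end cap 30 mm diameter, 92 to 105 mm. Below the collar: 10 mm tube, then the coupler.
- plunger (a joint): How far the gun's tube and coupler are pushed into the barrel: 0 m = out (as at the start, held by the spring), 0.015 m = fully in. The return spring starts to give at 9 N and takes 15 N when fully in.
- coupler_seat (a point): Floor of the coupler's bore, on the gun's axis: 59 mm below the gun's origin with the plunger out, 44 mm with it in. Coupler: steel, 20 mm diameter, 22 mm long, mouth 13 mm below the seat, bore 12 mm. Four spring jaws 5 mm inside the mouth snap in behind the nipple's head; that takes about 3 to 6 N along the axis. Snapped on, the nipple's tip rests on the seat.
- stand: Fixed round aluminium socket stand of the gun: blue foot 100 mm in diameter, upright tube 44 mm in diameter with a 28 mm bore, rim 80 mm above the bench. Origin at the centre of its underside, z up. Stands left or right of the guide.
- axis: Fixed linear guide: aluminium base 90 x 300 x 20 mm with a steel rail along its own y axis, 38 mm high, pointing away from the robot. Origin at the centre of its underside.
- carriage_open: Fixed (clamped) carriage on the rail, 63 x 76 mm with a grey saddle 66 mm long (along y) and 74 mm high, carrying the bare brass nipple in the middle of its sloping side (own -x side, towards the robot's left). Origin under its centre at bench height; axes as the guide's.
- nipple: Bare brass grease nipple. Origin at its foot on the sloping face, 67.7 mm above the bench, 29.6 mm to the carriage's -x side; z runs out along the nipple, 25 degrees (0.44 rad) from vertical, leaning to the carriage's -x side (towards the robot's left). Hexagon 14 mm wide, 5 mm high; neck 6 mm; head 10 mm in diameter; total length 21 mm.
- nipple_tip (a point): Centre of the bare nipple's tip, 21 mm from its foot along its axis; axes as nipple.
- carriage_capped: Like carriage_open, on the same rail, but its nipple (same place and tilt) wears a red plastic cap: already greased, leave alone. Which of the two is nearer the robot changes.
- driver_stand: Fixed round stand, 90 mm in diameter, with six precision screwdrivers standing up to 130 mm high; on the other side from the gun's stand.
- loose_cap: Loose red nipple cap, 17 mm in diameter, 18 mm high, standing in the green tray.
- tray_red: Loose red parts tray 60 x 80 x 16 mm, beside the guide.
- tray_green: Loose green parts tray 60 x 80 x 16 mm, beside the guide.
- grease_jar: Loose white jar with black lid, 64 mm in diameter, 54 mm high.
- pot: Loose black cup, 52 mm in diameter, 36 mm high.
- screwdriver: Loose screwdriver, 150 mm long, lying between the robot and the guide.
Mind the look-alikes: they are no part of the job. There is more than one size of the gun; the one meant has the size given above. Leave any orange look-alike of the stand alone.

How it is judged (in metres and radians):
On the way, in this order (a step that is already met when the one before it is completed fails the run):
1. the gun is gripped and its coupler is clear of the stand (contact force between the fingers and gun above 2 N and z of coupler_seat in the frame of stand above 0.093 m), for 0.1 s.
2. the coupler has snapped squarely onto the bare nipple (distance between nipple_tip and coupler_seat below 0.0022 m and angle between the z axis of nipple and the z axis of gun, either way round below 0.14 rad), for 0.1 s.
At the end, for the whole second after the job is handed in: The fingers still grip the gun (over 2 N), the coupler is snapped on (seat within 2.2 mm of the nipple's tip, gun within 0.14 rad, 8 degrees, of the nipple's axis), the plunger is pushed in at least 12 of its 15 mm and the gun bears on the nipple with over 8 N (all of step 2 and value of joint plunger above 0.012 m and contact force between the fingers and gun above 2 N and contact force between gun and carriage_open above 8 N); the arm keeps its last pose, push and grip.
It fails at once if a loose bystander (cap, tray, jar, cup, screwdriver) shifted by more than 30 mm (distance of any of loose_cap, tray_red, tray_green, grease_jar, pot, screwdriver from where it was at the start of the episode above 0.03 m).
It fails at once if the gun is pressed against the capped carriage (over 4 N) (contact force between gun and carriage_capped above 4 N).
It also fails if it takes over 38 s, if anything falls off the work surface, if the arm or the gripper's body presses on something with over 40 N, if the wrist force passes 120 N, or if a joint passes its speed limit or range.

ROBOT

A 6-joint arm with a two-finger parallel gripper is mounted at the origin on the work surface. World frame = base frame: x ahead of the robot, y to its left, z up, the work surface at z = 0. Lengths are in mm, angles in rad, forces in N, time in s.
With the tool pointing down it reaches from about 325 to 775 mm from the base axis. Payload 9.3 kg.
Tool frame: the origin (TCP) lies midway between the tips of the shut fingers; the grasp point (between the pads) lies 19 mm behind it; x points along the fingers, y is the direction in which the jaws open and shut, and the axes are right-handed (so a half turn about x gives the same grasp; the last joint's range is limited). The gripper opens to 85 mm and grips with 20 to 120 N. Pads are 22 mm wide; open, the fingers measure 114 mm over their backs; the gripper's body (76 mm by 85 mm) begins 54 mm behind the grasp point. The pads swing forward as they close: fully open they stand 13 mm farther back than shut.
Start: joints at [-1.443, 0.259, 0.021, 1.334, 0, 1.418], TCP at [152.412, -528.458, 231.279] pointing down, gripper open.
Joint ranges: [-3.04, 3.04], [-0.91, 1.82], [-1.04, 1.36], [-1.92, 1.95], [-1.52, 1.45], [-3.14, 3.14]. Speed limits (rad/s): [2.22, 2.22, 2.79, 3.14, 3.14, 3.14].

INTERFACE

Orientations are given as a unit quaternion [x, y, z, w].
In Python, from plant import * gives the robot as it stands. The module is installed in compiled form; this text tells all that it offers.
- The arm moves only by the tool apply_moves, never from a script. Its arguments are lists of equal length, an entry for each row: "offset": the shift along the tool's x, y, z scaled (see below), a list of three; "dr": the turn, a rotation vector about the tool's x, y, z scaled (see below), a list of three; "jaw": the opening, from -1 (shut) to 1 (fully open). In form: {"offset": [[dx, dy, dz], ...], "dr": [[wx, wy, wz], ...], "jaw": [jaw, ...]}. A call has 1 to 12 rows; each row is the pose to reach, as a shift and turn from the pose commanded when the call began, along the tool's axes at that moment, turning the shorter way round; what a row does not reach only later rows make up. The controller multiplies each number of a shift by 150 mm and each number of a turn by 2 pi rad. A row lasts 1/10 s, in which the tool goes at most 50 mm and 8.59 degrees, less where a joint would pass 70% of its speed; a pose out of reach is approached as far as the arm can. A call with a number of a shift or a turn outside -1 to 1 is refused whole. A call with a gripper value outside its range is refused whole. The fingers move at their own pace and stop on an object; "newtons" is the grip in N (left out, the last holds). Time passes only in rows, so rows that repeat a pose let the fingers close. It gives the time, the measured TCP pose, the force and the opening at its end, in the units of the state.
- get_obs(): the state, without advancing time (a new reading comes with each control period).
- capture(name): name is "side" or "top"; returns a dict with "pixels" (400x640x3 uint8, red, green, blue), "mtx" (3x3 intrinsics, pixels), "dist" ([k1, k2, p1, p2, k3] as OpenCV has them; the pictures are not rectified), "xyz" and "attitude" of the camera in the world. Camera axes: x right, y down, z forward; pixel columns grow to the right and rows downward; lengths in mm; the calibration is good to about 2 mm. A picture is of the moment at which its call begins. There is no depth.
- job_done(): hands the job in, once; it reports no verdict.
Trained networks look in the newest picture that a camera, given by its name, has taken for a name from the list of things; names that differ only in an ending like _2 or _b are one class to them, and where a whole thing is asked for, a point or a joint stands for the part that bears it (a point fixed in the world has none). Each returns a list of dicts, best first, with "conf" (0 to 1); they miss things now and then, are a little off and sometimes report something else, mostly with a low value. They report only what shows in the picture. A call takes as long as a camera call. They do not tell look-alikes from the thing itself.
- regions_of(target, camera): "region" (400x640 bool, what is visible of it) and "bbox" ([centre column, centre row, width, height] in pixels, round what is visible of it).
The state is a dict: "t": time; "joints": joint angles; "joint_velocities": joint speeds; "effort": joint torques, N m; "tool_pos": TCP position; "ee_rot": TCP orientation; "wrist_force": force on the tool from outside, world axes, zero at the start; "torque": the same for the moment, N m; "finger_gap": finger opening in mm.
Only numpy, scipy, OpenCV 4.12 (cv2) and the standard library are available. Lean on these libraries where they do the work, as an engineer would, in place of code of your own. Each camera call takes 0.05 s, during which the arm holds its last target.

## Working session

There is one attempt and no reset: what is moved stays moved. The work goes in short steps, Python scripts to look and compute and a tool call to move; the robot and the scene stay as the last step left them, time stands still between calls to the robot, and variables do not carry over. Pictures are saved under pics/ and viewed, and the job is handed in when it is done.

Besides the shell and the picture viewer there is one more tool, called after ">>>" in YAML: its name, and indented under it one key for each argument. apply_moves: Moves the arm, as the interface text tells. Its arguments: {"type":"object","properties":{"offset":{"type":"array","items":{"type":"array","items":{"type":"number","minimum":-1,"maximum":1}}},"dr":{"type":"array","items":{"type":"array","items":{"type":"number","minimum":-1,"maximum":1}}},"jaw":{"type":"array","items":{"type":"number"}},"newtons":{"type":"number"}},"required":["offset","dr","jaw"]}

```bash
mkdir -p pics; ls
cat > h.py <<'E'
import numpy as np,cv2,pickle
from plant import *
from scipy.spatial.transform import Rotation as R
def cap(name,fn=None):
    c=capture(name); c={k:(np.array(v)) for k,v in c.items()}
    pickle.dump(c,open(f'{name}.pkl','wb'))
    if fn: cv2.imwrite('pics/'+fn,c['pixels'][:,:,::-1])
    return c
E
python3 - <<'E'
from h import *
for n in ('side','top'):
    c=cap(n,n+'0.png'); print(n,c['mtx'].tolist(),c['dist'],c['xyz'],c['attitude'])
print(get_obs())
E
```

```text
pics
side [[388.71585144113084, 0.0, 321.8655712467125], [0.0, 388.71585144113084, 200.1739066197318], [0.0, 0.0, 1.0]] [-0.08943433  0.          0.          0.          0.        ] [242.95499863 602.59173817 879.34176131] [-0.20420535  0.92412526 -0.31689848  0.06219353]
top [[438.076656672756, 0.0, 315.91755572130404], [0.0, 438.076656672756, 197.53380492573217], [0.0, 0.0, 1.0]] [0.0059501 0.        0.        0.        0.       ] [ 412.4960081    39.79692351 1323.29768093] [ 0.71288504 -0.7006281   0.02101419 -0.02176217]
{'t': 0.1, 'joints': array([-1.44261456e+00,  2.59177989e-01,  2.08386229e-02,  1.33369590e+00,
        1.89620326e-06,  1.41819865e+00]), 'joint_velocities': array([ 0.00214272, -0.00216791,  0.00155249, -0.00064219,  0.00058134,
        0.00033049]), 'effort': array([ 3.29785609e-03, -5.56695628e+01,  3.45072019e+01,  1.16445983e-02,
       -1.77387374e-04,  6.08546046e-06]), 'tool_pos': array([ 152.37314084, -528.2168317 ,  230.70412995]), 'ee_rot': array([ 0.70015582,  0.09938273, -0.70014379,  0.09850674]), 'wrist_force': array([ 0.45433551, -0.55214234, -0.40456696]), 'torque': array([0.03200587, 0.01114327, 0.01863053]), 'finger_gap': 85.22973166346583}
```

View pics/side0.png

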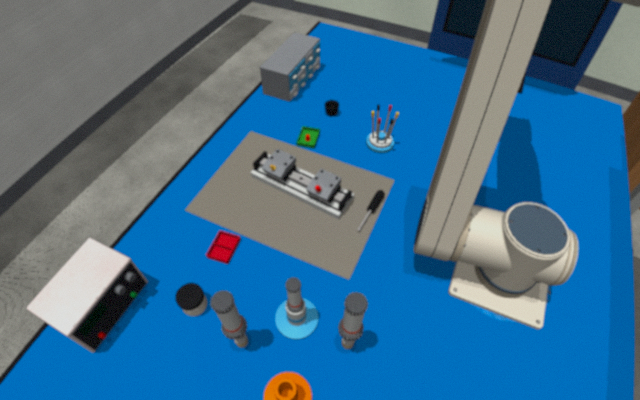

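View pics/top0.png

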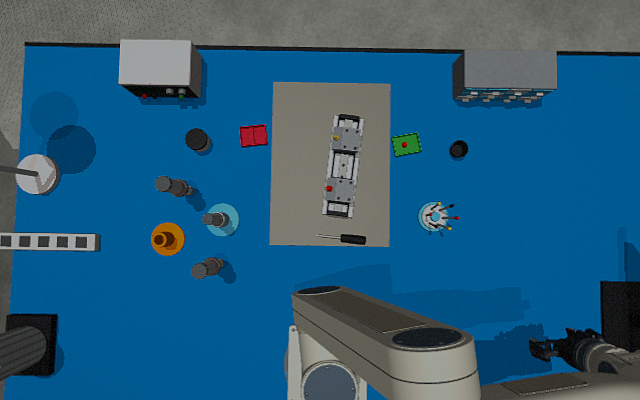

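The top view shows up as +x and left as +y. Gun candidates in the top picture:
- (214,219), in the blue-foot stand.
- (173,187), a larger free-standing gun.
- (208,267), another free-standing gun.

The orange empty stand is at (167,239). Nipples: the brass one is on the far carriage at about (337,138), and the red cap is on the near one at (329,188). I'll run the detectors and triangulate.

```bash
cat >> h.py <<'E'
def pose(c):
    q=c['attitude']; return R.from_quat(q).as_matrix(),c['xyz']
def proj(c,P):
    Rm,t=pose(c); P=np.atleast_2d(P)
    rv=cv2.Rodrigues(Rm.T)[0]; return cv2.projectPoints(P.astype(float),rv,-Rm.T@t,c['mtx'],c['dist'])[0].reshape(-1,2)
def ray(c,uv):
    Rm,t=pose(c); n=cv2.undistortPoints(np.array([[uv]],float),c['mtx'],c['dist'])[0,0]
    d=Rm@np.array([n[0],n[1],1]); return t,d/np.linalg.norm(d)
def atz(c,uv,z):
    t,d=ray(c,uv); return t+d*(z-t[2])/d[2]
def tri(c1,u1,c2,u2):
    a,d=ray(c1,u1);b,e=ray(c2,u2)
    s=np.linalg.lstsq(np.stack([d,-e],1),b-a,rcond=None)[0]
    p,q=a+s[0]*d,b+s[1]*e; return (p+q)/2,np.linalg.norm(p-q)
def load(n): return pickle.load(open(n+'.pkl','rb'))
E
python3 - <<'E'
from h import *
S,T=load('side'),load('top')
for n in ['gun','plunger','stand','axis','carriage_open','carriage_capped','nipple','nipple_tip']:
  for c in ('side','top'):
    for r in regions_of(n,c)[:4]:
        m=r['region']; ys,xs=np.nonzero(m)
        print(n,c,round(r['conf'],2),np.round(r['bbox'],1),'n',m.sum(),'cen',xs.mean().round(1) if len(xs) else '',ys.mean().round(1) if len(xs) else '')
# crops
def crop(c,x0,y0,x1,y1,k,fn):
    cv2.imwrite('pics/'+fn,cv2.resize(c['pixels'][y0:y1,x0:x1,::-1],None,fx=k,fy=k,interpolation=cv2.INTER_CUBIC))
a=cv2.resize(S['pixels'][270:360,200:380,::-1],None,fx=4,fy=4,interpolation=cv2.INTER_CUBIC)
cv2.imwrite('pics/c1.png',a)
a=cv2.resize(T['pixels'][170:290,140:260,::-1],None,fx=5,fy=5,interpolation=cv2.INTER_CUBIC)
cv2.imwrite('pics/c2.png',a)
a=cv2.resize(T['pixels'][105:225,310:380,::-1],None,fx=5,fy=5,interpolation=cv2.INTER_CUBIC)
b=cv2.resize(S['pixels'][140:220,245:355,::-1],None,fx=5,fy=5,interpolation=cv2.INTER_CUBIC)
cv2.imwrite('pics/c3.png',a);cv2.imwrite('pics/c4.png',b)
E
```

```text
gun side 0.92 [355.2 320.6  31.   57. ] n 1077 cen 352.5 318.7
gun side 0.87 [293.5 295.   19.   36.3] n 481 cen 294.0 295.5
gun side 0.73 [228.2 320.9  43.5  51.5] n 1150 cen 229.9 317.1
gun side 0.23 [223.4 249.8  32.6  36.7] n 776 cen 222.7 246.5
gun top 0.83 [206.9 269.9  30.3  25.2] n 441 cen 205.8 267.7
gun top 0.71 [211.6 217.3  20.1  15.8] n 220 cen 211.6 219.0
gun top 0.69 [174.4 185.8  42.4  24.5] n 523 cen 173.2 186.0
plunger side 0.61 [376.1 202.6  19.1  24.9] n 204 cen 375.7 200.9
plunger side 0.59 [346.9 346.9  11.1  11.7] n 86 cen 346.5 344.0
plunger side 0.5 [239.6 342.   11.9  11. ] n 121 cen 242.1 341.5
stand side 0.93 [289.6 384.6  48.7  27.3] n 1099 cen 287.7 387.4
stand side 0.77 [296.6 317.6  40.3  40.1] n 1128 cen 296.5 321.0
stand side 0.3 [310.2 137.2  20.9  22.5] n 350 cen 307.4 136.9
stand top 0.61 [168.5 238.8  34.8  30.7] n 905 cen 167.2 238.6
axis side 0.83 [301.6 184.4 103.   64.1] n 1835 cen 301.2 188.2
axis side 0.31 [329.2 105.4  13.5  18.2] n 199 cen 330.8 107.2
axis top 0.87 [343.6 165.1  46.9 100.6] n 1601 cen 342.2 165.6
carriage_open side 0.82 [280.4 165.1  35.4  29.8] n 762 cen 279.8 165.0
carriage_open top 0.79 [346.9 142.1  26.9  28.6] n 708 cen 345.1 140.2
carriage_open top 0.32 [212.2 219.2  22.4  15.7] n 229 cen 211.9 218.8
carriage_capped side 0.56 [322.1 185.8  35.   32.9] n 774 cen 324.2 185.8
carriage_capped side 0.39 [280.1 164.6  32.9  33.7] n 668 cen 279.9 165.3
carriage_capped top 0.87 [341.  191.   28.3  27.6] n 706 cen 338.8 190.1
```

View pics/c1.png

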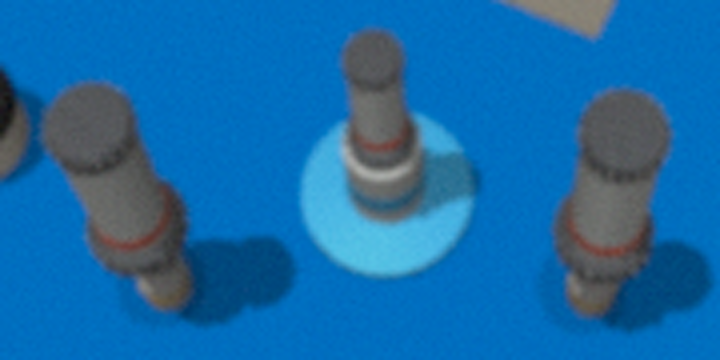

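View pics/c2.png

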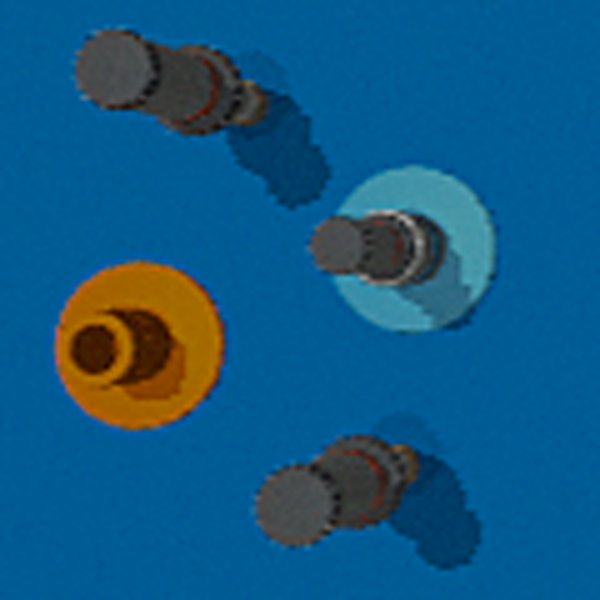

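View pics/c3.png

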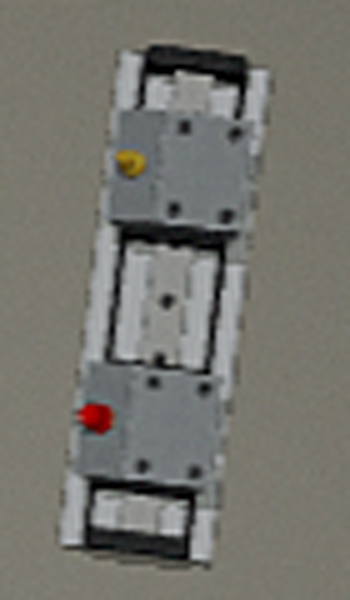

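View pics/c4.png

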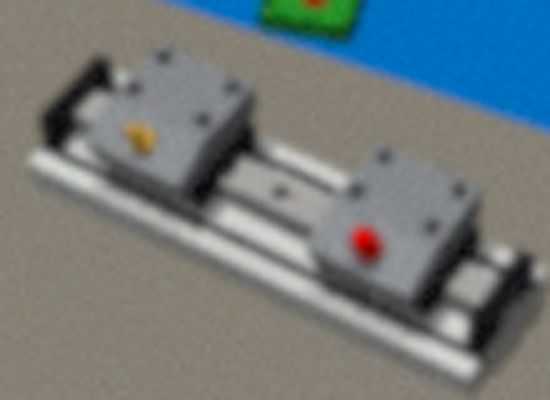

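The blue-stand gun at top (207,218) is clearly thinner than the two free-standing ones, so it is the 30 mm-cap gun. The orange stand is empty. The brass nipple is on the far carriage. Next I'll measure precisely with averaged frames and model overlays.

```bash
cat > m1.py <<'E'
from h import *
from scipy.optimize import least_squares
for n in ('side','top'):
    cs=[cap(n) for _ in range(4)]
    c=cs[0]; c['pixels']=np.mean([k['pixels'].astype(float) for k in cs],0); pickle.dump(c,open(n+'A.pkl','wb'))
S,T=load('sideA'),load('topA')
def blob(c,x0,y0,x1,y1,f):
    p=c['pixels'][y0:y1,x0:x1]; w=np.clip(f(p),0,None); w[w<0.25*w.max()]=0
    ys,xs=np.mgrid[y0:y1,x0:x1]; return np.array([(w*xs).sum(),(w*ys).sum()])/w.sum(), (w>0).sum()
yel=lambda p: np.minimum(p[...,0],p[...,1])-p[...,2]-10
red=lambda p: p[...,0]-np.maximum(p[...,1],p[...,2])-15
nb={}
for nm,f,bt,bs in (('brass',yel,(328,128,345,146),(262,158,285,178)),('cap',red,(320,180,338,198),(308,180,328,198))):
    a,na=blob(T,*bt,f); b,nb_=blob(S,*bs,f); p,e=tri(T,a,S,b); print(nm,a,na,b,nb_,'tri',p.round(1),'gap',e.round(2))
u=lambda x0,y0,k,P:[(x0+(x+.5)/k-.5,y0+(y+.5)/k-.5) for x,y in P]
tb=u(310,105,5,[(120,52),(270,70),(210,567),(58,545)])
for p,q in zip(tb,'FL FR NR NL'.split()): print(q,atz(T,p,20).round(1))
sb=u(245,140,5,[(30,160),(470,380)])
for p,q in zip(sb,'FL NL'.split()): print('side',q,atz(S,p,20).round(1))
print('endcap top', atz(T,u(140,170,5,[(339,244)])[0],185).round(1),'side',atz(S,u(200,270,4,[(373,58)])[0],185).round(1))
print('foot z8 top', atz(T,u(140,170,5,[(413,249)])[0],8).round(1),'side',atz(S,u(200,270,4,[(388,193)])[0],8).round(1))
E
python3 m1.py
```

```text
brass [335.85615423 136.83671116] 23 [272.67198024 166.82285586] 25 tri [663.3 -12.5  78.6] gap 0.23
cap [328.71764167 187.89146518] 30 [317.41194154 187.49820459] 28 tri [516.1   6.1  84.5] gap 1.26
FL [741.5  -7.1  20. ]
FR [732.1 -97.6  20. ]
NR [432.3 -65.2  20. ]
NL [443.8  25.3  20. ]
side FL [743.8 -12.8  20. ]
side NL [445.2  22.9  20. ]
endcap top [422.3 322.2 185. ] side [422.4 322.1 185. ]
foot z8 top [421.6 321.7   8. ] side [421.5 322.8   8. ]
```

```bash
cat > m2.py <<'E'
from h import *
S,T=load('sideA'),load('topA')
a=-0.110
ym=np.array([np.cos(a),np.sin(a),0]); 
def mask_centroid(c,foot,n,parts,k=8):
    m=np.zeros((400*k,640*k),np.uint8)
    e1=np.cross(n,[1,0,0]);e1/=np.linalg.norm(e1);e2=np.cross(n,e1)
    th=np.linspace(0,2*np.pi,40)
    for r,h0,h1 in parts:
        P=np.concatenate([foot+n*h+r*(np.cos(th)[:,None]*e1+np.sin(th)[:,None]*e2) for h in (h0,h1)])
        uv=(proj(c,P)+.5)*k
        cv2.fillConvexPoly(m,cv2.convexHull(uv.astype(np.int32)),1)
    ys,xs=np.nonzero(m); return np.array([xs.mean(),ys.mean()])/k-.5,len(xs)/k/k
for a in (-0.10,-0.11,-0.12):
  n=np.array([np.sin(.4363)*-np.sin(a),np.sin(.4363)*np.cos(a),np.cos(.4363)])
  from scipy.optimize import least_squares
  mt,ms=np.array([335.856,136.837]),np.array([272.672,166.823])
  parts=[(7,0,5),(3,5,13),(5,13,18),(3.5,18,21)]
  for z in (67.7,):
    f=lambda p:np.r_[mask_centroid(T,np.r_[p,z],n,parts)[0]-mt,mask_centroid(S,np.r_[p,z],n,parts)[0]-ms]
    s=least_squares(f,[661,-18],diff_step=1e-3)
    foot=np.r_[s.x,z]; print(a,'foot',foot.round(2),'res',s.fun.round(2),'tip',(foot+21*n).round(2),mask_centroid(T,foot,n,parts)[1])
# overlay
a=-0.11;n=np.array([np.sin(.4363)*-np.sin(a),np.sin(.4363)*np.cos(a),np.cos(.4363)])
xa=np.array([np.sin(a),-np.cos(a),0]);ya=np.array([np.cos(a),np.sin(a),0])
o=foot+29.6*xa; o[2]=0; print('carriage origin',o)
out=[]
for c,(x0,y0,x1,y1) in ((T,(305,100,385,225)),(S,(240,140,360,230))):
    k=5; im=cv2.resize(c['pixels'][y0:y1,x0:x1,::-1].astype(np.uint8).copy(),None,fx=k,fy=k,interpolation=cv2.INTER_CUBIC)
    def L(P,col):
        uv=((proj(c,np.array(P))-[x0,y0]+.5)*k).astype(int); cv2.polylines(im,[uv.reshape(-1,1,2)],False,col,1)
    # base at z20: centre along y unknown; draw long lines at own x +-45
    for sx in (-45,45): L([o+xa*sx+ya*t+[0,0,20] for t in (-230,90)],(0,255,0))
    for sy in (-33,33): L([o+xa*-10+ya*sy+[0,0,74],o+xa*31.5+ya*sy+[0,0,74]],(255,0,255))
    L([o+xa*31.5+ya*t+[0,0,74] for t in (-33,33)],(255,0,255))
    L([foot,foot+21*n],(0,0,255))
    out.append(im)
cv2.imwrite('pics/o1.png',out[0]);cv2.imwrite('pics/o2.png',out[1])
print(R.from_quat(get_obs()['ee_rot']).as_matrix().round(3))
for nm,p in (('L1cap',(163,183.3)),('L2cap',(198.7,270.6))): print(nm,atz(T,p,200).round(0))
u=lambda x0,y0,k,P:[(x0+(x+.5)/k-.5,y0+(y+.5)/k-.5) for x,y in P]
for p,q in zip(u(140,170,5,[(118,68),(297,505)]),u(200,270,4,[(88,128),(625,135)])): print(tri(T,p,S,q))
E
python3 m2.py
```

```text
-0.1 foot [664.34 -16.53  67.7 ] res [ 0.39 -0.12 -0.11  0.68] tip [665.23  -7.7   86.73] 26.203125
-0.11 foot [664.49 -17.87  67.7 ] res [ 0.86 -0.16  0.05  0.35] tip [665.47  -9.05  86.73] 26.171875
-0.12 foot [664.5  -17.23  67.7 ] res [ 0.63 -0.18 -0.07  0.5 ] tip [665.56  -8.42  86.73] 26.171875
carriage origin [661.24858618 -46.64698674   0.        ]
[[ 0.     0.277 -0.961]
 [-0.    -0.961 -0.277]
 [-1.     0.    -0.   ]]
L1cap [510. 436. 200.]
L2cap [289. 336. 200.]
(array([508.45825495, 424.51953953, 230.69951292]), np.float64(1.0863278955993194))
(array([292.98542622, 327.13816671, 231.95492466]), np.float64(0.3100622702582645))
```

```bash
python3 -c "
import cv2,numpy as np
a=cv2.imread('pics/o1.png');b=cv2.imread('pics/o2.png')
print(a.shape,b.shape)
h=np.zeros((600,1000,3),np.uint8);a=a[:600];h[:a.shape[0],:400]=a;h[:b.shape[0],400:1000]=b
cv2.imwrite('pics/o3.png',cv2.resize(h,(800,480),interpolation=cv2.INTER_AREA))"
```

```text
(625, 400, 3) (450, 600, 3)
```

View pics/o3.png

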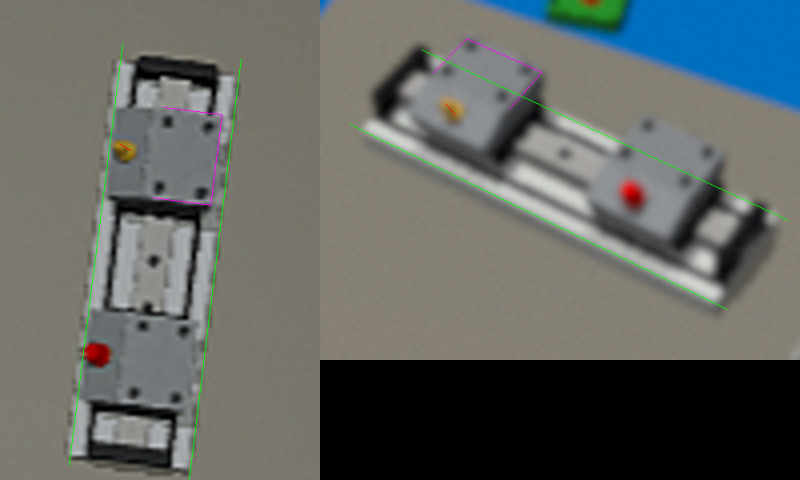

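The overlays fit within about 1 mm. Estimates:
- Gun axis at (422.4, 322.1).
- Nipple tip at about (665, -9, 86.7), guide yaw -0.11.
- Look-alike cap tops at z≈231, standing 130 mm away from the gun, so they are larger guns than the one meant.

Next, a helper for converting moves.

```bash
cat > mv.py <<'E'
import sys,json,os
from h import *
# usage: mv.py x y z az(deg of tool y) tiltx tilty tiltz(=tool -x dir, optional)   -> numbers from commanded pose; stores rounded as pending
def tool(az,n=(0,0,1)):
    n=np.array(n,float)/np.linalg.norm(n); x=-n
    y=np.array([np.cos(az),np.sin(az),0]); y-=y@x*x; y/=np.linalg.norm(y)
    return np.stack([x,y,np.cross(x,y)],1)
def cmd():
    if os.path.exists('cmd.json'):
        d=json.load(open('cmd.json')); return np.array(d['p']),np.array(d['R'])
    o=get_obs(); return np.array([152.412,-528.458,231.279]),R.from_quat(o['ee_rot']).as_matrix()
def plan(p,Rt,nd=3):
    p0,R0=cmd(); off=R0.T@(np.array(p)-p0)/150; dr=R.from_matrix(R0.T@Rt).as_rotvec()/(2*np.pi)
    off=np.round(off,nd); dr=np.round(dr,4)
    assert abs(off).max()<=1,off
    json.dump({'p':(p0+R0@(off*150)).tolist(),'R':(R0@R.from_rotvec(dr*2*np.pi).as_matrix()).tolist()},open('cmd.json','w'))
    print('offset',off.tolist(),'dr',dr.tolist(),'rows>=',max(np.linalg.norm(off*150)/50,np.degrees(np.linalg.norm(dr*2*np.pi))/8.59))
if __name__=='__main__':
    v=list(map(float,sys.argv[1:])); n=v[4:7] if len(v)>4 else (0,0,1)
    plan(v[:3],tool(np.radians(v[3]),n))
E
python3 mv.py 270 -470 300 -55
```

```text
offset [-0.458, -0.157, -0.861] dr [-0.0525, -0.0, -0.0] rows>= 2.9633774649882185
```

>>> apply_moves:
  offset:
    - [-0.458,-0.157,-0.861]
    - [-0.458,-0.157,-0.861]
    - [-0.458,-0.157,-0.861]
    - [-0.458,-0.157,-0.861]
  dr:
    - [-0.0525,0,0]
    - [-0.0525,0,0]
    - [-0.0525,0,0]
    - [-0.0525,0,0]
  jaw: [0.3,0.3,0.3,0.3]

```text
t: 1.7
tool_pos: [273.8, -468.6, 303.2]
ee_rot: [0.674, 0.213, -0.673, 0.216]
wrist_force: [-0.5, -0.5, -0.5]
finger_gap: 55.8
```

```bash
python3 mv.py 390 -360 300 -35; python3 mv.py 470 -240 300 -15;python3 mv.py 510 -100 300 0;python3 mv.py 510 45 300 15;python3 mv.py 490 190 300 30; python3 mv.py 422.4 322.1 300 43; python3 -c "
from h import *; o=get_obs(); print(o['t'],o['tool_pos'],o['finger_gap'],o['joints'])"
```

```text
1.7 [ 273.76923788 -468.5765546   303.20046054] 55.77281660294789 [-1.19730509e+00  2.32795862e-01  1.67292409e-01  1.50048081e+00
  1.10852195e-03  1.32814049e+00]Traceback (most recent call last):
  File "mv.py", line 20, in <module>
    plan(v[:3],tool(np.radians(v[3]),n))
    ~~~~^^^^^^^^^^^^^^^^^^^^^^^^^^^^^^^^
  File "mv.py", line 15, in plan
    assert abs(off).max()<=1,off
           ^^^^^^^^^^^^^^^^^
AssertionError: [-0.    -0.142 -1.076]
Traceback (most recent call last):
  File "mv.py", line 20, in <module>
    plan(v[:3],tool(np.radians(v[3]),n))
    ~~~~^^^^^^^^^^^^^^^^^^^^^^^^^^^^^^^^
  File "mv.py", line 15, in plan
    assert abs(off).max()<=1,off
           ^^^^^^^^^^^^^^^^^
AssertionError: [-0.    -0.492 -1.972]
Traceback (most recent call last):
  File "mv.py", line 20, in <module>
    plan(v[:3],tool(np.radians(v[3]),n))
    ~~~~^^^^^^^^^^^^^^^^^^^^^^^^^^^^^^^^
  File "mv.py", line 15, in plan
    assert abs(off).max()<=1,off
           ^^^^^^^^^^^^^^^^^
AssertionError: [-0.    -1.104 -2.725]
Traceback (most recent call last):
  File "mv.py", line 20, in <module>
    plan(v[:3],tool(np.radians(v[3]),n))
    ~~~~^^^^^^^^^^^^^^^^^^^^^^^^^^^^^^^^
  File "mv.py", line 15, in plan
    assert abs(off).max()<=1,off
           ^^^^^^^^^^^^^^^^^
AssertionError: [-0.    -1.896 -3.28 ]
Traceback (most recent call last):
  File "mv.py", line 20, in <module>
    plan(v[:3],tool(np.radians(v[3]),n))
    ~~~~^^^^^^^^^^^^^^^^^^^^^^^^^^^^^^^^
  File "mv.py", line 15, in plan
    assert abs(off).max()<=1,off
           ^^^^^^^^^^^^^^^^^
AssertionError: [-0.    -2.764 -3.725]
Traceback (most recent call last):
  File "mv.py", line 20, in <module>
    plan(v[:3],tool(np.radians(v[3]),n))
    ~~~~^^^^^^^^^^^^^^^^^^^^^^^^^^^^^^^^
  File "mv.py", line 15, in plan
    assert abs(off).max()<=1,off
           ^^^^^^^^^^^^^^^^^
AssertionError: [-0.    -3.744 -3.861]
```

```bash
for a in "380 -375 300 -38" "460 -260 300 -20" "510 -130 300 -3" "525 10 300 10" "505 145 300 24" "470 250 300 36" "422.4 322.1 290 43"; do python3 mv.py $a; done
```

```text
offset [-0.0, -0.099, -0.964] dr [-0.0473, 0.0, -0.0] rows>= 2.907210518693134
offset [-0.0, -0.051, -0.933] dr [-0.05, 0.0, -0.0] rows>= 2.803178553000148
offset [-0.0, 0.017, -0.928] dr [-0.0472, 0.0, -0.0] rows>= 2.784467094436564
offset [-0.0, 0.051, -0.937] dr [-0.0361, 0.0, -0.0] rows>= 2.8151607414142448
offset [-0.0, 0.025, -0.91] dr [-0.0389, 0.0, -0.0] rows>= 2.7310300254665822
offset [-0.0, 0.072, -0.734] dr [-0.0333, 0.0, -0.0] rows>= 2.2125686430029687
offset [0.067, 0.026, -0.576] dr [-0.0195, 0.0, 0.0] rows>= 1.7413985758579222
```

>>> apply_moves:
  offset:
    - [0,-0.099,-0.964]
    - [0,-0.099,-0.964]
    - [0,-0.099,-0.964]
  dr:
    - [-0.0473,0,0]
    - [-0.0473,0,0]
    - [-0.0473,0,0]
  jaw: [0.3,0.3,0.3]

```text
t: 2.0
tool_pos: [380.7, -374.0, 299.7]
ee_rot: [-0.635, -0.311, 0.635, -0.311]
wrist_force: [0.0, -0.5, -0.1]
finger_gap: 55.9
```

>>> apply_moves:
  offset:
    - [0,-0.051,-0.933]
    - [0,-0.051,-0.933]
    - [0,-0.051,-0.933]
  dr:
    - [-0.05,0,0]
    - [-0.05,0,0]
    - [-0.05,0,0]
  jaw: [0.3,0.3,0.3]

```text
t: 2.3
tool_pos: [460.8, -258.1, 299.7]
ee_rot: [0.578, 0.407, -0.578, 0.407]
wrist_force: [0.1, -0.6, 0.1]
finger_gap: 55.5
```

>>> apply_moves:
  offset:
    - [0,0.017,-0.928]
    - [0,0.017,-0.928]
    - [0,0.017,-0.928]
  dr:
    - [-0.0472,0,0]
    - [-0.0472,0,0]
    - [-0.0472,0,0]
  jaw: [0.3,0.3,0.3]

```text
t: 2.6
tool_pos: [510.3, -127.9, 299.7]
ee_rot: [0.512, 0.488, -0.512, 0.488]
wrist_force: [0.1, -1.3, 1.0]
finger_gap: 55.6
```

>>> apply_moves:
  offset:
    - [0,0.051,-0.937]
    - [0,0.051,-0.937]
    - [0,0.051,-0.937]
  dr:
    - [-0.0361,0,0]
    - [-0.0361,0,0]
    - [-0.0361,0,0]
  jaw: [0.3,0.3,0.3]

```text
t: 2.9
tool_pos: [524.8, 11.9, 299.7]
ee_rot: [0.454, 0.542, -0.454, 0.542]
wrist_force: [1.5, -0.4, -0.1]
finger_gap: 55.2
```

>>> apply_moves:
  offset:
    - [0,0.025,-0.91]
    - [0,0.025,-0.91]
    - [0,0.025,-0.91]
  dr:
    - [-0.0389,0,0]
    - [-0.0389,0,0]
    - [-0.0389,0,0]
  jaw: [0.3,0.3,0.3]

```text
t: 3.2
tool_pos: [504.2, 147.1, 299.7]
ee_rot: [0.384, 0.594, -0.384, 0.594]
wrist_force: [1.3, -0.3, -0.2]
finger_gap: 55.6
```

>>> apply_moves:
  offset:
    - [0,0.072,-0.734]
    - [0,0.072,-0.734]
    - [0,0.072,-0.734]
  dr:
    - [-0.0333,0,0]
    - [-0.0333,0,0]
    - [-0.0333,0,0]
  jaw: [0.3,0.3,0.3]

```text
t: 3.5
tool_pos: [468.4, 253.4, 299.7]
ee_rot: [0.319, 0.631, -0.319, 0.631]
wrist_force: [0.3, 0.0, 0.1]
finger_gap: 55.5
```

>>> apply_moves:
  offset:
    - [0.067,0.026,-0.576]
    - [0.067,0.026,-0.576]
    - [0.067,0.026,-0.576]
    - [0.067,0.026,-0.576]
  dr:
    - [-0.0195,0,0]
    - [-0.0195,0,0]
    - [-0.0195,0,0]
    - [-0.0195,0,0]
  jaw: [0.3,0.3,0.3,0.3]

```text
t: 3.9
tool_pos: [422.3, 322.2, 289.7]
ee_rot: [0.281, 0.649, -0.282, 0.649]
wrist_force: [-0.4, -0.3, -0.2]
finger_gap: 55.5
```

```bash
python3 - <<'E'
from h import *
c=cap('side','side1.png');c=cap('top','top1.png')
o=get_obs(); print({k:np.round(v,3) for k,v in o.items()})
import mv; p,Rr=mv.cmd(); print(p,Rr.round(3), R.from_quat(o['ee_rot']).as_matrix().round(3))
E
python3 mv.py 422.4 322.1 200 43; python3 mv.py 422.4 322.1 134 43
```

```text
{'t': np.float64(4.0), 'joints': array([ 0.492,  0.216,  0.112,  1.467, -0.   ,  1.313]), 'joint_velocities': array([-0.013, -0.001,  0.   , -0.   ,  0.002,  0.001]), 'effort': array([ 1.023e+00, -5.265e+01,  3.480e+01,  1.200e-02,  3.000e-02,
        6.000e-03]), 'tool_pos': array([423.083, 321.36 , 289.863]), 'ee_rot': array([ 0.282,  0.648, -0.282,  0.648]), 'wrist_force': array([-0.347, -0.311, -0.393]), 'torque': array([-0.043, -0.031,  0.017]), 'finger_gap': np.float64(55.571)}
[422.41272678 322.19679192 289.92581224] [[ 0.     0.731  0.682]
 [-0.     0.682 -0.731]
 [-1.    -0.     0.   ]] [[ 0.     0.732  0.681]
 [-0.     0.681 -0.732]
 [-1.    -0.     0.   ]]
offset [0.6, -0.001, 0.0] dr [0.0, 0.0, 0.0] rows>= 1.800002499998264
offset [0.44, 0.0, 0.0] dr [0.0, 0.0, 0.0] rows>= 1.32
```

View pics/side1.png

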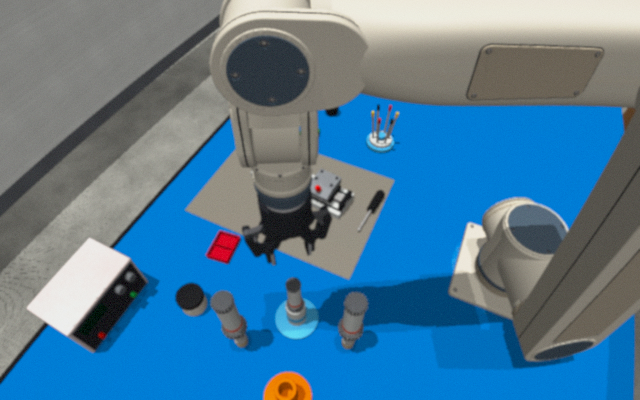

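Run:
```python
from h import *
S,T=load('side'),load('top')
print(proj(S,[[422.4,322.1,290],[422.4,322.1,185]]),proj(T,[[422.4,322.1,290]]))
```

```text
[[290.08821447 257.53168143]
 [292.88423796 284.14734574]] [[196.40463405 217.79156298]]
```

>>> apply_moves:
  offset:
    - [0.2,0,0]
    - [0.4,0,0]
    - [0.6,-0.001,0]
    - [0.6,-0.001,0]
  dr:
    - [0,0,0]
    - [0,0,0]
    - [0,0,0]
    - [0,0,0]
  jaw: [0.3,0.3,0.3,0.3]

```text
t: 4.4
tool_pos: [421.6, 320.0, 196.7]
ee_rot: [0.281, 0.649, -0.284, 0.647]
wrist_force: [-1.0, -0.1, -0.4]
finger_gap: 55.4
```

Run:
```python
from h import *
S=cap('side','side2.png')
im=cv2.resize(S['pixels'][200:360,190:390,::-1],None,fx=4,fy=4,interpolation=cv2.INTER_CUBIC); cv2.imwrite('pics/s2c.png',im); print(get_obs()['tool_pos'])
```

```text
[422.39821436 320.68510161 199.10268768]
```

View pics/s2c.png

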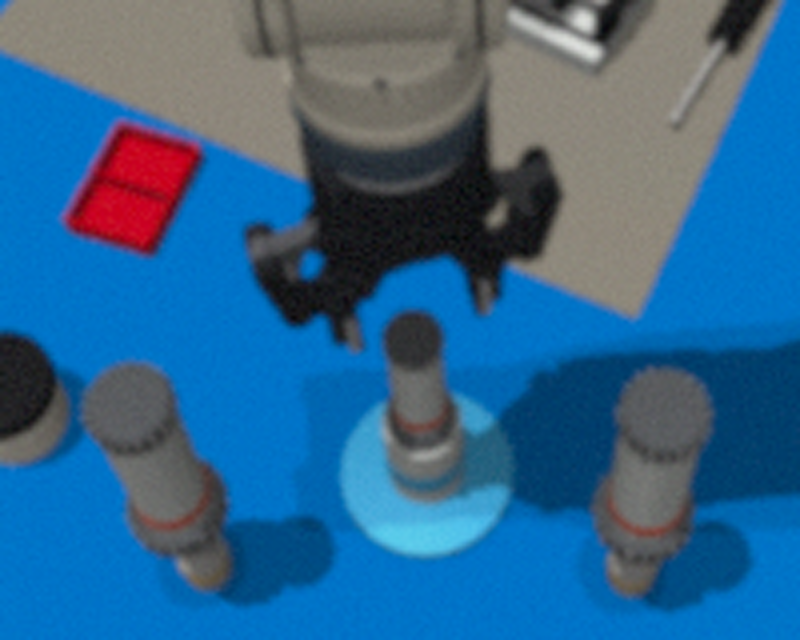

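The fingers straddle the gun's end cap (crop about 415,330). Descending, then gripping.

>>> apply_moves:
  offset:
    - [0.15,0,0]
    - [0.3,0,0]
    - [0.44,0,0]
    - [0.44,0,0]
    - [0.44,0,0]
    - [0.44,0,0]
  dr:
    - [0,0,0]
    - [0,0,0]
    - [0,0,0]
    - [0,0,0]
    - [0,0,0]
    - [0,0,0]
  jaw: [0.3,0.3,0.3,0.3,0.3,0.3]

```text
t: 5.05
tool_pos: [423.4, 322.4, 135.9]
ee_rot: [0.283, 0.648, -0.281, 0.649]
wrist_force: [-0.3, -0.9, 0.1]
finger_gap: 55.7
```

>>> apply_moves:
  offset:
    - [0,0,0]
    - [0,0,0]
    - [0,0,0]
    - [0,0,0]
    - [0,0,0]
    - [0,0,0]
  dr:
    - [0,0,0]
    - [0,0,0]
    - [0,0,0]
    - [0,0,0]
    - [0,0,0]
    - [0,0,0]
  jaw: [-1,-1,-1,-1,-1,-1]
  newtons: 80

```text
t: 5.65
tool_pos: [422.9, 322.5, 135.0]
ee_rot: [0.282, 0.648, -0.281, 0.649]
wrist_force: [0.7, -0.3, 6.8]
finger_gap: 26.0
```

Run:
```python
from h import *
S=cap('side','side3.png')
im=cv2.resize(S['pixels'][200:360,190:390,::-1],None,fx=4,fy=4,interpolation=cv2.INTER_CUBIC); cv2.imwrite('pics/s3c.png',im); o=get_obs();print({k:np.round(v,2) for k,v in o.items()})
```

```text
{'t': np.float64(5.7), 'joints': array([ 0.49,  0.27, -0.21,  1.09,  0.  ,  1.31]), 'joint_velocities': array([ 0.,  0., -0., -0., -0., -0.]), 'effort': array([ 2.000e-02, -5.122e+01,  2.975e+01,  2.000e-02,  0.000e+00,
       -0.000e+00]), 'tool_pos': array([422.88, 322.47, 135.03]), 'ee_rot': array([ 0.28,  0.65, -0.28,  0.65]), 'wrist_force': array([0.25, 0.31, 5.  ]), 'torque': array([ 0.08,  0.01, -0.02]), 'finger_gap': np.float64(26.35)}
```

View pics/s3c.png

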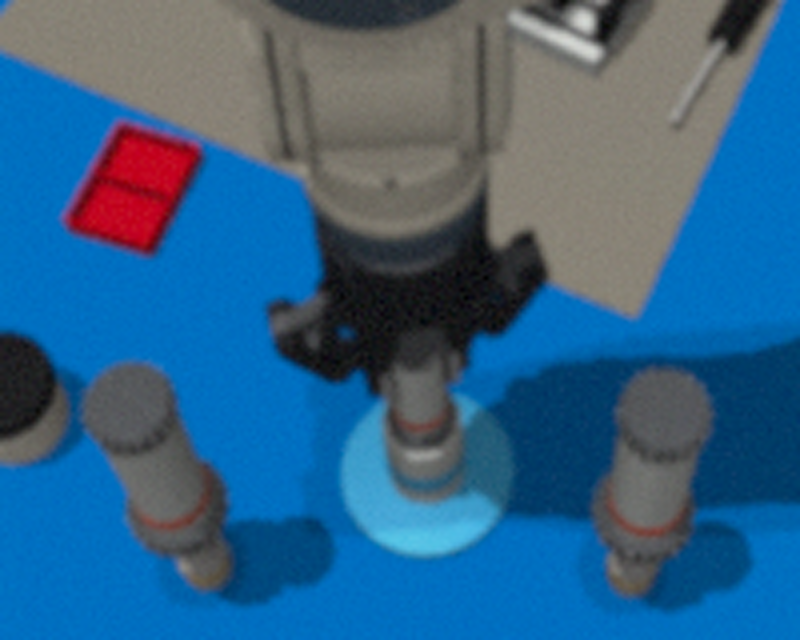

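```bash
python3 mv.py 422.4 322.1 282.5 43
```

```text
offset [-0.99, 0.0, 0.0] dr [0.0, 0.0, 0.0] rows>= 2.97
```

>>> apply_moves:
  offset:
    - [-0.1,0,0]
    - [-0.25,0,0]
    - [-0.4,0,0]
    - [-0.6,0,0]
    - [-0.8,0,0]
    - [-0.99,0,0]
    - [-0.99,0,0]
  dr:
    - [0,0,0]
    - [0,0,0]
    - [0,0,0]
    - [0,0,0]
    - [0,0,0]
    - [0,0,0]
    - [0,0,0]
  jaw: [-1,-1,-1,-1,-1,-1,-1]

```text
t: 6.4
tool_pos: [423.1, 322.6, 285.9]
ee_rot: [0.283, 0.647, -0.28, 0.65]
wrist_force: [1.2, 0.5, -3.1]
finger_gap: 26.6
```

Run:
```python
from h import *
S=cap('side','side4.png')
o=get_obs();print({k:np.round(v,2) for k,v in o.items()})
import mv;print(mv.cmd())
```

```text
{'t': np.float64(6.45), 'joints': array([ 0.49,  0.22,  0.1 ,  1.45, -0.  ,  1.31]), 'joint_velocities': array([ 0.  ,  0.02, -0.07, -0.03, -0.  , -0.  ]), 'effort': array([  0.07, -56.71,  38.54,   0.73,  -0.  ,  -0.  ]), 'tool_pos': array([422.67, 322.37, 283.62]), 'ee_rot': array([ 0.28,  0.65, -0.28,  0.65]), 'wrist_force': array([-0.88,  0.39, -5.12]), 'torque': array([ 0.03,  0.  , -0.03]), 'finger_gap': np.float64(26.09)}
(array([422.30307541, 322.09442707, 282.42581237]), array([[ 3.25235359e-06,  7.31171768e-01,  6.82193408e-01],
       [-4.77973291e-06,  6.82193408e-01, -7.31171768e-01],
       [-1.00000000e+00, -8.82673151e-07,  5.71353994e-06]]))
```

View pics/side4.png

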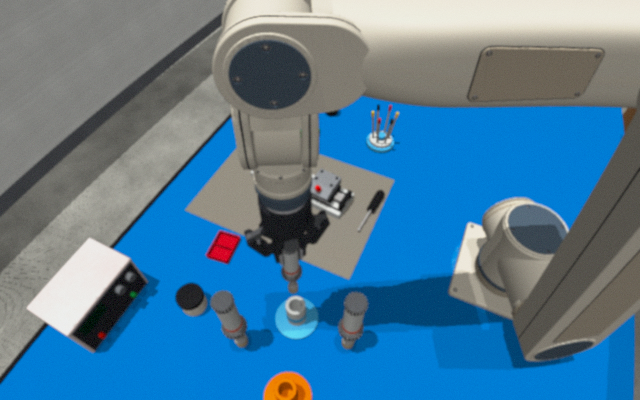

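```bash
python3 mv.py 515 225 283 29;python3 mv.py 600 130 280 14 0.02 0.2 0.98; python3 mv.py 673 60 240 0 0.0464 0.420 0.906
```

```text
offset [-0.004, 0.01, 0.895] dr [0.0389, 0.0, 0.0] rows>= 2.685194406369863
offset [0.02, 0.189, 0.828] dr [0.0426, -0.0288, -0.0147] rows>= 2.5485966726808695
offset [0.345, 0.383, 0.51] dr [0.0392, -0.0363, -0.0086] rows>= 2.267860720846125
```

>>> apply_moves:
  offset:
    - [-0.001,0.003,0.2]
    - [-0.002,0.006,0.45]
    - [-0.003,0.008,0.7]
    - [-0.004,0.01,0.895]
    - [-0.004,0.01,0.895]
  dr:
    - [0.0087,0,0]
    - [0.0195,0,0]
    - [0.0304,0,0]
    - [0.0389,0,0]
    - [0.0389,0,0]
  jaw: [-1,-1,-1,-1,-1]

```text
t: 6.95
tool_pos: [516.6, 222.4, 280.5]
ee_rot: [0.359, 0.609, -0.361, 0.608]
wrist_force: [0.1, 0.9, -4.4]
finger_gap: 26.2
```

>>> apply_moves:
  offset:
    - [0.005,0.047,0.207]
    - [0.01,0.095,0.414]
    - [0.015,0.142,0.621]
    - [0.02,0.189,0.828]
    - [0.02,0.189,0.828]
  dr:
    - [0.0107,-0.0072,-0.0037]
    - [0.0213,-0.0144,-0.0074]
    - [0.032,-0.0216,-0.011]
    - [0.0426,-0.0288,-0.0147]
    - [0.0426,-0.0288,-0.0147]
  jaw: [-1,-1,-1,-1,-1]

```text
t: 7.45
tool_pos: [601.3, 128.7, 276.9]
ee_rot: [0.374, 0.515, -0.497, 0.59]
wrist_force: [-0.7, -0.4, -3.4]
finger_gap: 26.3
```

>>> apply_moves:
  offset:
    - [0.086,0.096,0.128]
    - [0.172,0.192,0.255]
    - [0.259,0.287,0.383]
    - [0.345,0.383,0.51]
    - [0.345,0.383,0.51]
    - [0.345,0.383,0.51]
    - [0.345,0.383,0.51]
  dr:
    - [0.0098,-0.0091,-0.0022]
    - [0.0196,-0.0182,-0.0043]
    - [0.0294,-0.0272,-0.0065]
    - [0.0392,-0.0363,-0.0086]
    - [0.0392,-0.0363,-0.0086]
    - [0.0392,-0.0363,-0.0086]
    - [0.0392,-0.0363,-0.0086]
  jaw: [-1,-1,-1,-1,-1,-1,-1]

```text
t: 8.15
tool_pos: [672.2, 60.9, 240.3]
ee_rot: [-0.372, -0.39, 0.609, -0.582]
wrist_force: [-0.0, 0.9, -3.7]
finger_gap: 26.1
```

Run:
```python
from h import *
for n in ('side','top'):
    cs=[cap(n,n+'5.png') for _ in range(3)]
    c=cs[0]; c['pixels']=np.mean([k['pixels'].astype(float) for k in cs],0); pickle.dump(c,open(n+'A.pkl','wb'))
S,T=load('sideA'),load('topA')
o=get_obs();print({k:np.round(v,2) for k,v in o.items()})
import mv;print(mv.cmd()); Rm=R.from_quat(o['ee_rot']).as_matrix();print(Rm.round(4))
p=o['tool_pos'];x=Rm[:,0]
P=[p-x*50,p,p+x*55,p+x*114,p+x*127]
for nm,c in (('S',S),('T',T)):
    uv=proj(c,P);print(nm,uv.round(1).tolist(), proj(c,[[665.2,-9,86.7]]))
x0,y0=230,110
im=cv2.resize(S['pixels'][y0:y0+100,x0:x0+130,::-1].astype(np.uint8),None,fx=6,fy=6,interpolation=cv2.INTER_CUBIC); cv2.imwrite('pics/s5c.png',im)
x0,y0=280,90
im=cv2.resize(T['pixels'][y0:y0+100,x0:x0+130,::-1].astype(np.uint8),None,fx=6,fy=6,interpolation=cv2.INTER_CUBIC); cv2.imwrite('pics/t5c.png',im)
```

```text
{'t': np.float64(8.45), 'joints': array([ 0.14,  0.57,  0.48,  1.59, -0.42,  1.75]), 'joint_velocities': array([-0.,  0.,  0., -0., -0.,  0.]), 'effort': array([ 8.000e-02, -8.083e+01,  3.499e+01,  1.150e+00, -1.840e+00,
       -1.000e-02]), 'tool_pos': array([672.69,  60.21, 240.75]), 'ee_rot': array([-0.37, -0.39,  0.61, -0.58]), 'wrist_force': array([-0.37,  0.36, -3.61]), 'torque': array([ 0.67, -0.12, -0.07]), 'finger_gap': np.float64(26.07)}
(array([672.93346664,  59.99626202, 240.02801079]), array([[-4.64504022e-02,  9.98920590e-01,  1.20734633e-04],
       [-4.20064069e-01, -1.94235700e-02, -9.07286560e-01],
       [-9.06304881e-01, -4.21945419e-02,  4.20512881e-01]]))
[[-4.540e-02  9.990e-01  1.000e-04]
 [-4.197e-01 -1.900e-02 -9.074e-01]
 [-9.065e-01 -4.130e-02  4.202e-01]]
S [[240.0, 130.4], [248.4, 139.6], [256.7, 148.7], [264.8, 157.5], [266.4, 159.3]] [[271.1610394  165.45139225]]
T [[300.8, 114.2], [309.8, 119.8], [318.9, 125.4], [327.8, 130.9], [329.6, 132.1]] [[334.79409149 135.61908634]]
```

View pics/s5c.png

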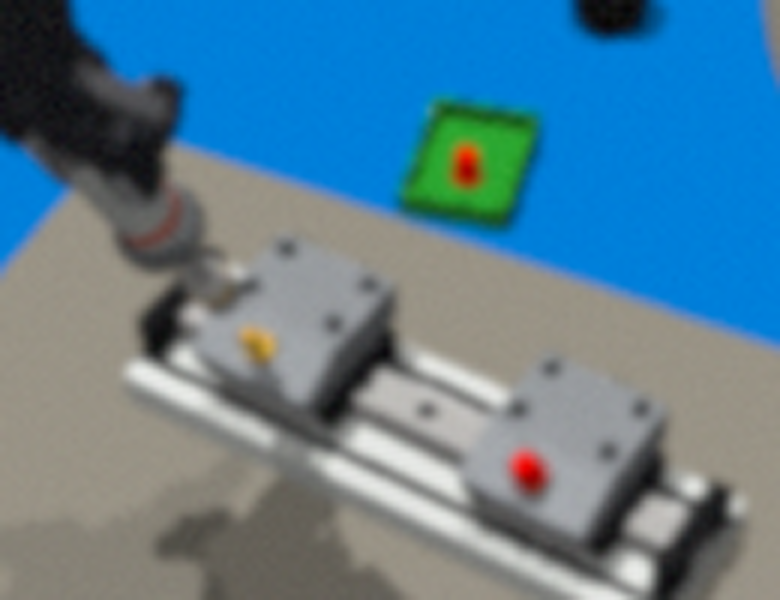

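View pics/t5c.png

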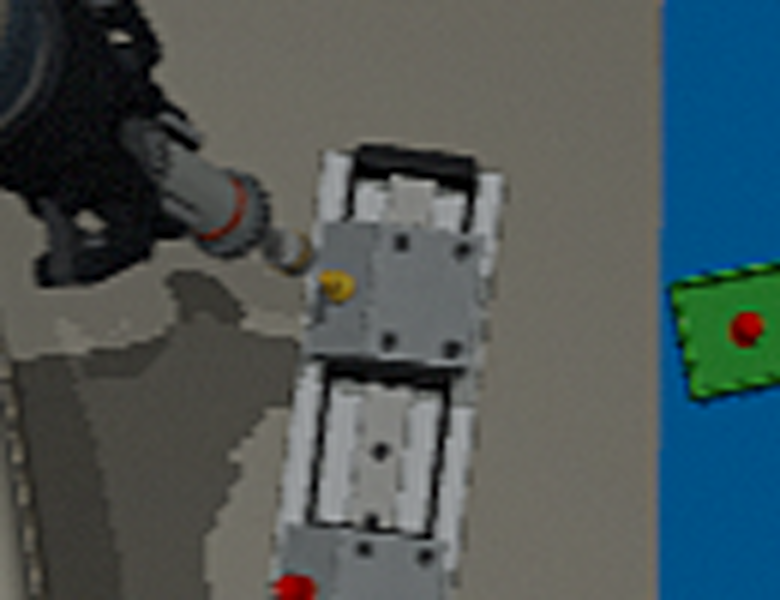

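```bash
cat > ov.py <<'E'
from h import *
import sys
def ov(tag,tip,d0=55.0,boxes=None,k=9,az=0,el=0):
    S,T=load('sideA'),load('topA'); o=get_obs(); Rm=R.from_quat(o['ee_rot']).as_matrix(); p=o['tool_pos']; g=-Rm[:,0]; org=p-g*d0
    e1,e2=Rm[:,1],Rm[:,2]; th=np.linspace(0,2*np.pi,60)
    ims=[]
    for c,(x0,y0,x1,y1) in ((S,(240,130,284,184)),(T,(305,105,349,159))):
        im=cv2.resize(c['pixels'][y0:y1,x0:x1,::-1].astype(np.uint8),None,fx=k,fy=k,interpolation=cv2.INTER_CUBIC)
        for r,h,col in ((19,12,(0,255,0)),(19,0,(0,255,0)),(10,-50,(255,255,0)),(10,-72,(255,0,255))):
            P=org+g*h+r*(np.cos(th)[:,None]*e1+np.sin(th)[:,None]*e2)
            uv=((proj(c,P)-[x0,y0]+.5)*k).astype(int); cv2.polylines(im,[uv.reshape(-1,1,2)],True,col,1)
        a=-.11;n=np.array([np.sin(.4363)*-np.sin(a),np.sin(.4363)*np.cos(a),np.cos(.4363)])
        f1=np.cross(n,[1,0,0]);f1/=np.linalg.norm(f1);f2=np.cross(n,f1)
        for r,h in ((7,0),(7,5),(5,18)):
            P=tip-n*(21-h)+r*(np.cos(th)[:,None]*f1+np.sin(th)[:,None]*f2)
            uv=((proj(c,P)-[x0,y0]+.5)*k).astype(int); cv2.polylines(im,[uv.reshape(-1,1,2)],True,(0,0,255),1)
        ims.append(im)
    cv2.imwrite(f'pics/{tag}.png',np.hstack(ims))
if __name__=='__main__': ov(sys.argv[1],np.array(list(map(float,sys.argv[2:5]))))
E
python3 ov.py ov5 665.2 -9 86.7
```

```text
(no output)
```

View pics/ov5.png

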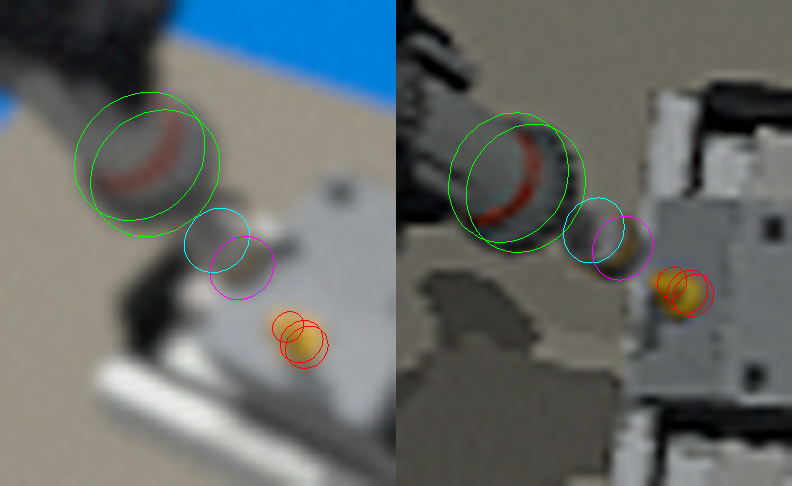

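```bash
cat > ring.py <<'E'
from h import *
from scipy.optimize import least_squares
S,T=load('sideA'),load('topA')
S0=dict(S);T0=dict(T);S0['pixels']=cv2.imread('pics/side0.png')[:,:,::-1].astype(float);T0['pixels']=cv2.imread('pics/top0.png')[:,:,::-1].astype(float)
def blob(c,x0,y0,x1,y1):
    p=c['pixels'][y0:y1,x0:x1]; w=np.clip(p[...,0]-np.maximum(p[...,1],p[...,2])-8,0,None); w[w<0.25*w.max()]=0
    ys,xs=np.mgrid[y0:y1,x0:x1]; return np.array([(w*xs).sum(),(w*ys).sum()])/w.sum(),(w>0).sum()
m0=[blob(S0,285,295,305,312),blob(T0,208,212,228,226)]
m1=[blob(S,243,135,268,158),blob(T,308,112,326,134)]
print(m0,m1)
def ringc(c,org,g,z,r):
    e1=np.cross(g,[1,0,0]);e1/=np.linalg.norm(e1);e2=np.cross(g,e1);th=np.linspace(0,2*np.pi,360,endpoint=False)
    N=np.cos(th)[:,None]*e1+np.sin(th)[:,None]*e2; P=org+g*z+r*N
    v=c['xyz']-P; f=(v*N).sum(1); f/=np.linalg.norm(v,axis=1); w=np.clip(f,0,None)  # foreshortened brightness area
    uv=proj(c,P); return (uv*w[:,None]).sum(0)/w.sum()
zf=np.array([0,0,1.])
def f0(q):
    org=np.array([q[2],q[3],80]); return np.r_[ringc(S0,org,zf,q[0],q[1])-m0[0][0],ringc(T0,org,zf,q[0],q[1])-m0[1][0],(q[1]-15)/20,(q[2]-422.4)/3,(q[3]-322.1)/3]
s0=least_squares(f0,[12,15,422.4,322.1]); print('stand ring z,r,x,y',s0.x.round(2),s0.fun.round(2))
z,r=s0.x[:2]
o=get_obs();Rm=R.from_quat(o['ee_rot']).as_matrix();g=-Rm[:,0];org=o['tool_pos']-55*g
for gg in (g,):
    f1=lambda q:np.r_[ringc(S,org+q,gg,z,r)-m1[0][0],ringc(T,org+q,gg,z,r)-m1[1][0]]
    s1=least_squares(f1,[0,0,0]); print('pred err',f1([0,0,0]).round(2),'shift',s1.x.round(2),'tool frame',(Rm.T@s1.x).round(2),s1.fun.round(2))
E
python3 ring.py
python3 - <<'E'
import sys; sys.path.insert(0,'.')
from h import *
S,T=load('sideA'),load('topA')
k=16;ims=[]
for c,(x0,y0,x1,y1) in ((S,(255,142,279,174)),(T,(318,118,342,150))):
    p=c['pixels'][y0:y1,x0:x1,::-1]; p=np.clip((p-20)*1.3,0,255).astype(np.uint8)
    ims.append(cv2.resize(p,None,fx=k,fy=k,interpolation=cv2.INTER_CUBIC))
cv2.imwrite('pics/z5.png',np.hstack(ims))
E
```

```text
[(array([295.24393939, 305.63939394]), np.int64(32)), (array([217.19480519, 216.61038961]), np.int64(6))] [(array([256.47278689, 147.24196721]), np.int64(30)), (array([317.68488746, 125.71061093]), np.int64(23))]
stand ring z,r,x,y [ -3.17   0.98 424.46 321.52] [-0.74 -0.04  0.18  1.55 -0.7   0.69 -0.19]
pred err [0.89 2.16 1.92 0.14] shift [-2.48  5.13 13.14] tool frame [-13.95  -3.12   0.87] [ 0.09  0.01 -0.04 -0.09]
```

View pics/z5.png

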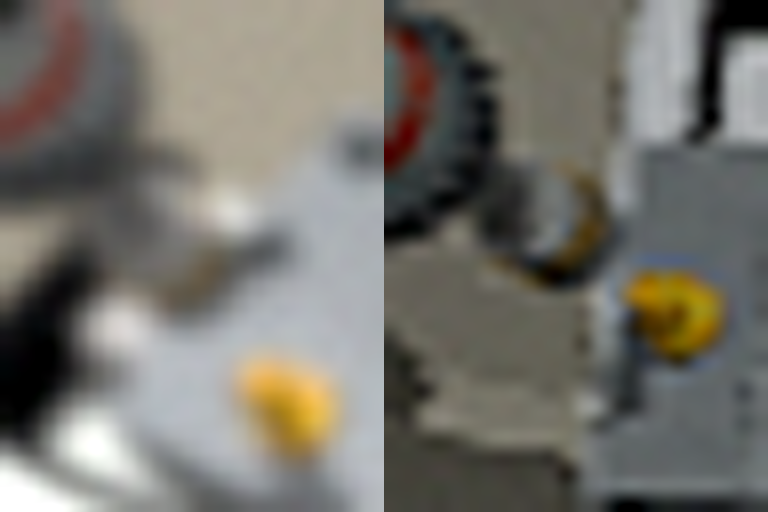

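```bash
cat >> ring.py <<'E'
print('---')
for z,r in ((11,14.5),(13,14.5),(16,14.3),(12,17)):
    f1=lambda q:np.r_[ringc(S,org+q,g,z,r)-m1[0][0],ringc(T,org+q,g,z,r)-m1[1][0]]
    s1=least_squares(f1,[0,0,0]); print(z,r,'pred err',f1([0,0,0]).round(2),'shift',s1.x.round(2),'tool frame',(Rm.T@s1.x).round(2),s1.fun.round(2))
    m=blob(S0,285,295,305,312)[0]; print('   stand side err',(ringc(S0,np.array([422.4,322.1,80]),zf,z,r)-m).round(2))
J=[]
for c in (S,T): J.append(np.array([(proj(c,org+e*10)-proj(c,org))[0]/10 for e in np.eye(3)]).T)
print(J[0].round(3),J[1].round(3))
E
python3 ring.py | sed -n '/---/,$p'
```

```text
---
11 14.5 pred err [1.38 2.7  2.76 0.65] shift [-2.38  7.1  16.66] tool frame [-17.98  -3.2    0.56] [-0.06 -0.01  0.02  0.06]
   stand side err [0.21 2.74]
13 14.5 pred err [1.09 2.38 2.44 0.45] shift [-2.48  6.26 14.85] tool frame [-15.98  -3.2    0.56] [-0.06 -0.01  0.02  0.06]
   stand side err [0.17 2.38]
16 14.3 pred err [0.62 1.87 1.91 0.13] shift [-2.62  4.88 11.89] tool frame [-12.7   -3.2    0.56] [-0.05 -0.01  0.02  0.05]
   stand side err [0.11 1.76]
12 17 pred err [1.71 3.06 3.18 0.91] shift [-2.29  8.16 18.81] tool frame [-20.37  -3.22   0.5 ] [-0.08 -0.01  0.04  0.08]
   stand side err [0.29 3.46]
[[-0.344 -0.206 -0.047]
 [-0.12   0.258 -0.288]] [[ 0.006 -0.382  0.002]
 [-0.378 -0.007 -0.087]]
```

```bash
cat > df.py <<'E'
from h import *
S,T=load('sideA'),load('topA')
S0=cv2.imread('pics/side0.png')[:,:,::-1].astype(float);T0=cv2.imread('pics/top0.png')[:,:,::-1].astype(float)
o=get_obs(); Rm=R.from_quat(o['ee_rot']).as_matrix(); g=-Rm[:,0]; org=o['tool_pos']-55*g
th=np.linspace(0,2*np.pi,60);e1,e2=Rm[:,1],Rm[:,2]
k=12;ims=[]
for c,b,(x0,y0,x1,y1) in ((S,S0,(245,132,278,172)),(T,T0,(308,108,341,148))):
    d=np.abs(c['pixels']-b).max(2)[y0:y1,x0:x1]
    im=cv2.resize(np.clip(d*2.5,0,255).astype(np.uint8),None,fx=k,fy=k,interpolation=cv2.INTER_CUBIC); im=cv2.cvtColor(im,cv2.COLOR_GRAY2BGR)
    for r,h,col in ((19,12,(0,255,0)),(19,0,(0,255,0)),(10,-50,(255,255,0)),(10,-72,(255,0,255))):
        P=org+g*h+r*(np.cos(th)[:,None]*e1+np.sin(th)[:,None]*e2)
        uv=((proj(c,P)-[x0,y0]+.5)*k).astype(int); cv2.polylines(im,[uv.reshape(-1,1,2)],True,col,1)
    ims.append(im)
cv2.imwrite('pics/df5.png',np.hstack(ims))
E
python3 df.py
```

```text
(no output)
```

View pics/df5.png

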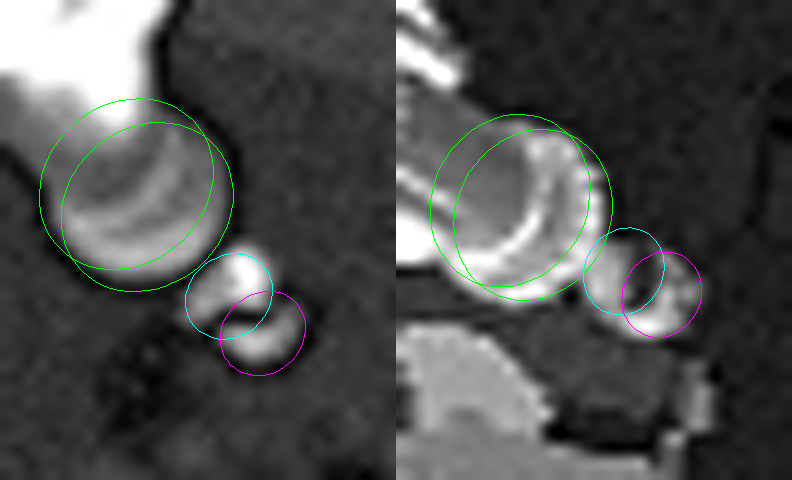

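```bash
cat > fit.py <<'E'
from h import *
from scipy.optimize import least_squares,minimize
S,T=load('sideA'),load('topA')
S0=cv2.imread('pics/side0.png')[:,:,::-1].astype(float);T0=cv2.imread('pics/top0.png')[:,:,::-1].astype(float)
o=get_obs(); Rm=R.from_quat(o['ee_rot']).as_matrix(); g=-Rm[:,0]; org=o['tool_pos']-55*g
th=np.linspace(0,2*np.pi,60)
def mask(c,foot,n,parts,k,du=(0,0),box=(0,0,640,400)):
    x0,y0,x1,y1=box; m=np.zeros(((y1-y0)*k,(x1-x0)*k),np.float32)
    e1=np.cross(n,[1,0,0]);e1/=np.linalg.norm(e1);e2=np.cross(n,e1)
    for r,h0,h1 in parts:
        P=np.concatenate([foot+n*h+r*(np.cos(th)[:,None]*e1+np.sin(th)[:,None]*e2) for h in (h0,h1)])
        uv=(proj(c,P)+du-[x0,y0]+.5)*k
        cv2.fillConvexPoly(m,cv2.convexHull(np.round(uv*16).astype(np.int32)),1,shift=4)
    return cv2.resize(m,None,fx=1/k,fy=1/k,interpolation=cv2.INTER_AREA)
def offs(c,img,foot,n,parts,box,blur):
    x0,y0,x1,y1=box; I=img[y0:y1,x0:x1]
    best=None
    for a in np.arange(-2,2.01,.1):
        for b in np.arange(-2,2.01,.1):
            m=mask(c,foot,n,parts,6,(a,b),box); m=cv2.GaussianBlur(m,(0,0),blur)
            s=np.corrcoef(m.ravel(),I.ravel())[0,1]
            if best is None or s>best[0]: best=(s,a,b)
    return best
gp=[(19,0,12),(5,-50,0),(10,-72,-50)]
a=-0.11;n=np.array([np.sin(.4363)*-np.sin(a),np.sin(.4363)*np.cos(a),np.cos(.4363)])
foot=np.array([664.4,-17.0,67.7])
npz=[(7,0,5),(3,5,13),(5,13,18),(3.5,18,21)]
res=[]
for nm,c,b,gb,nb in (('S',S,S0,(248,144,278,172),(262,158,284,177)),('T',T,T0,(318,117,336,142),(327,128,346,147))):
    d=np.abs(c['pixels']-b).max(2); d=np.clip((d-14)/20,0,1)
    G=offs(c,d,org,g,gp,gb,.6)
    p=c['pixels']; w=np.clip((np.minimum(p[...,0],p[...,1])-p[...,2]-15)/60,0,1)
    N=offs(c,w,foot,n,npz,nb,.6)
    print(nm,'gun',np.round(G,2),'nip',np.round(N,2))
    J=np.array([(proj(c,foot+e*10)-proj(c,foot))[0]/10 for e in np.eye(3)]).T[:,:2]
    res.append((J,np.array(N[1:])-np.array(G[1:])))
    print('   per-cam dxy',np.linalg.solve(J,res[-1][1]).round(2))
A=np.vstack([r[0] for r in res]);y=np.concatenate([r[1] for r in res])
s=np.linalg.lstsq(A,y,rcond=None)[0]; print('dxy',s.round(2),'resid px',(A@s-y).round(2)); print('tip in FK frame',(foot+np.r_[s,0]+21*n).round(2))
E
python3 fit.py
```

```text
S gun [ 0.79 -0.4  -1.3 ] nip [ 0.95 -0.2  -0.7 ]
   per-cam dxy [-1.63  1.75]
T gun [ 0.74 -0.7   0.6 ] nip [ 0.93 -0.8   0.  ]
   per-cam dxy [1.75 0.31]
dxy [0.25 0.68] resid px [-0.4  -0.47 -0.13  0.51]
tip in FK frame [665.63  -7.5   86.73]
```

```bash
cat > tgt.py <<'E'
# tgt.py d [tipx tipy tipz]: TCP = tip + n*(114+d), compensate steady error
import sys,mv
from h import *
a=-0.11;n=np.array([np.sin(.4363)*-np.sin(a),np.sin(.4363)*np.cos(a),np.cos(.4363)])
v=list(map(float,sys.argv[1:])); tip=np.array(v[1:4])
o=get_obs(); p0,_=mv.cmd(); e=np.array(o['tool_pos'])-p0; print('err',e.round(2),'t',o['t'])
p=tip+n*(114+v[0])-e; print('target',p.round(1)); mv.plan(p,mv.tool(0,n),4)
E
python3 tgt.py 19 665.6 -7.4 86.7
```

```text
err [-0.25  0.21  0.72] t 8.45
target [672.   48.3 206.5]
offset [0.2356, 0.0048, -0.0229] dr [0.0, 0.0, 0.0] rows>= 0.7102769107890247
```

>>> apply_moves:
  offset:
    - [0,0.0048,-0.0229]
    - [0.06,0.0048,-0.0229]
    - [0.12,0.0048,-0.0229]
    - [0.18,0.0048,-0.0229]
    - [0.2356,0.0048,-0.0229]
    - [0.2356,0.0048,-0.0229]
    - [0.2356,0.0048,-0.0229]
  dr:
    - [0,0,0]
    - [0,0,0]
    - [0,0,0]
    - [0,0,0]
    - [0,0,0]
    - [0,0,0]
    - [0,0,0]
  jaw: [-1,-1,-1,-1,-1,-1,-1]

```text
t: 9.15
tool_pos: [671.9, 48.0, 206.4]
ee_rot: [-0.372, -0.389, 0.61, -0.582]
wrist_force: [0.6, 0.6, -2.7]
finger_gap: 26.2
```

Run:
```python
from h import *
for n in ('side','top'):
    cs=[cap(n) for _ in range(4)]
    c=cs[0]; c['pixels']=np.mean([k['pixels'].astype(float) for k in cs],0); pickle.dump(c,open(n+'A.pkl','wb'))
S,T=load('sideA'),load('topA')
o=get_obs();print({k:np.round(v,2) for k,v in o.items() if k in('t','tool_pos','wrist_force','finger_gap')})
Rm=R.from_quat(o['ee_rot']).as_matrix(); g=-Rm[:,0]; org=o['tool_pos']-55*g
th=np.linspace(0,2*np.pi,60);e1,e2=Rm[:,1],Rm[:,2]
S0=cv2.imread('pics/side0.png')[:,:,::-1].astype(float);T0=cv2.imread('pics/top0.png')[:,:,::-1].astype(float)
k=12;rows=[]
for kind in (0,1):
  ims=[]
  for c,b,(x0,y0,x1,y1) in ((S,S0,(250,140,283,174)),(T,T0,(313,113,346,147))):
    if kind: d=np.abs(c['pixels']-b).max(2)[y0:y1,x0:x1]; im=cv2.cvtColor(np.clip(d*2.5,0,255).astype(np.uint8),cv2.COLOR_GRAY2BGR)
    else: im=np.clip((c['pixels'][y0:y1,x0:x1,::-1]-20)*1.3,0,255).astype(np.uint8)
    im=cv2.resize(im,None,fx=k,fy=k,interpolation=cv2.INTER_CUBIC)
    if kind:
     for r,h,col in ((19,12,(0,255,0)),(19,0,(0,255,0)),(10,-50,(255,255,0)),(10,-72,(255,0,255))):
      P=org+g*h+r*(np.cos(th)[:,None]*e1+np.sin(th)[:,None]*e2)
      uv=((proj(c,P)-[x0,y0]+.5)*k).astype(int); cv2.polylines(im,[uv.reshape(-1,1,2)],True,col,1)
    ims.append(im)
  cv2.imwrite(f'pics/n6_{kind}.png',np.hstack(ims))
```

```text
{'t': np.float64(9.55), 'tool_pos': array([672.06,  48.38, 206.7 ]), 'wrist_force': array([ 0.08, -0.41, -4.01]), 'finger_gap': np.float64(26.34)}
```

View pics/n6_0.png

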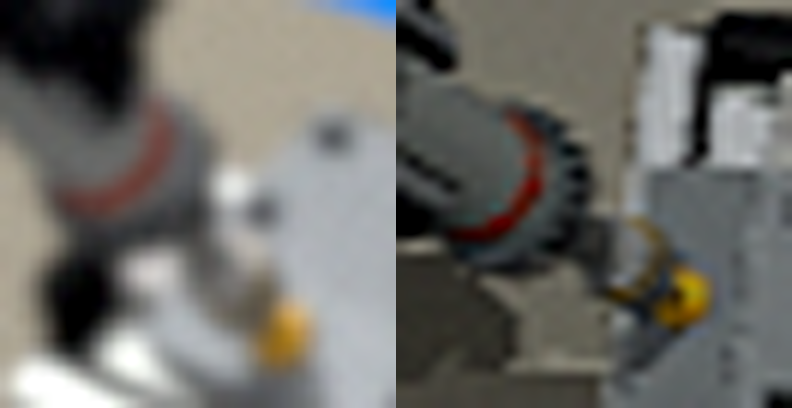

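View pics/n6_1.png

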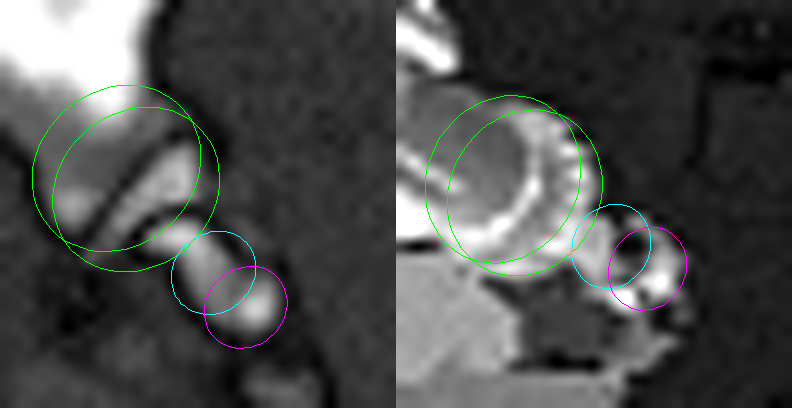

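>>> apply_moves:
  offset:
    - [0.015,0,0]
    - [0.03,0,0]
    - [0.045,0,0]
    - [0.06,0,0]
    - [0.06,0,0]
    - [0.06,0,0]
  dr:
    - [0,0,0]
    - [0,0,0]
    - [0,0,0]
    - [0,0,0]
    - [0,0,0]
    - [0,0,0]
  jaw: [-1,-1,-1,-1,-1,-1]

```text
t: 10.15
tool_pos: [671.5, 44.4, 198.3]
ee_rot: [-0.372, -0.389, 0.61, -0.582]
wrist_force: [0.4, 0.7, -3.3]
finger_gap: 26.6
```

```bash
cat > look.py <<'E'
import sys
from h import *
tag=sys.argv[1]
for n in ('side','top'):
    cs=[cap(n) for _ in range(2)]
    c=cs[0]; c['pixels']=np.mean([k['pixels'].astype(float) for k in cs],0); pickle.dump(c,open(n+'A.pkl','wb'))
S,T=load('sideA'),load('topA')
o=get_obs();print({k:np.round(v,2) for k,v in o.items() if k in('t','tool_pos','wrist_force','finger_gap','torque')})
Rm=R.from_quat(o['ee_rot']).as_matrix()
a=-0.11;nn=np.array([np.sin(.4363)*-np.sin(a),np.sin(.4363)*np.cos(a),np.cos(.4363)])
tip=np.array([665.6,-7.4,86.7]); q=Rm.T@(tip-o['tool_pos']); print('tip in tool',q.round(2),'d=',114-q[0] if 0 else (q[0]-114).round(2),'force in tool',(Rm.T@o['wrist_force']).round(2),'axis ang deg',np.degrees(np.arccos(-Rm[:,0]@nn)).round(2))
ims=[]
for c,(x0,y0,x1,y1) in ((S,(250,140,283,174)),(T,(313,113,346,147))):
    im=np.clip((c['pixels'][y0:y1,x0:x1,::-1]-20)*1.3,0,255).astype(np.uint8); ims.append(cv2.resize(im,None,fx=12,fy=12,interpolation=cv2.INTER_CUBIC))
cv2.imwrite(f'pics/{tag}.png',np.hstack(ims))
E
python3 look.py n7
```

```text
{'t': np.float64(10.35), 'tool_pos': array([671.62,  44.51, 198.49]), 'wrist_force': array([ 0.61,  0.04, -3.21]), 'torque': array([ 0.73, -0.11, -0.  ]), 'finger_gap': np.float64(26.45)}
tip in tool [ 1.234e+02 -3.200e-01  9.000e-02] d= 9.4 force in tool [ 2.86  0.74 -1.38] axis ang deg 0.01
```

View pics/n7.png

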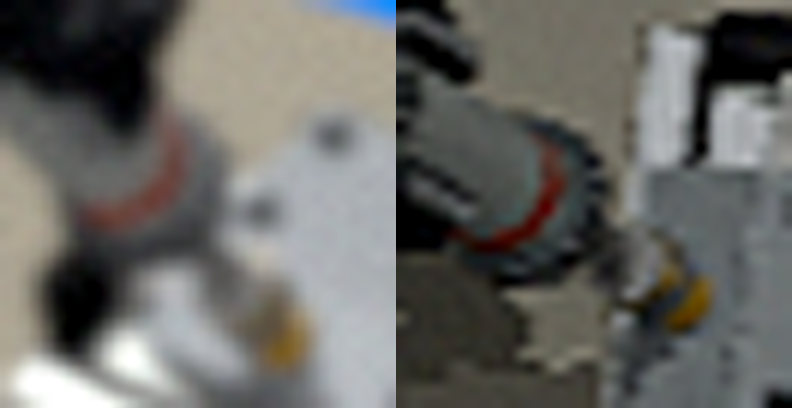

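The coupler mouth appears to be over the nipple head in both crops, with no side load. I'll continue in small steps.

>>> apply_moves:
  offset:
    - [0.01,0,0]
    - [0.02,0,0]
    - [0.03,0,0]
    - [0.03,0,0]
    - [0.03,0,0]
  dr:
    - [0,0,0]
    - [0,0,0]
    - [0,0,0]
    - [0,0,0]
    - [0,0,0]
  jaw: [-1,-1,-1,-1,-1]

```text
t: 10.85
tool_pos: [671.3, 42.6, 194.2]
ee_rot: [-0.372, -0.389, 0.61, -0.582]
wrist_force: [-0.5, 1.2, -1.5]
finger_gap: 26.2
```

```bash
python3 look.py n8
```

```text
{'t': np.float64(11.05), 'tool_pos': array([671.39,  42.56, 194.14]), 'wrist_force': array([-0.52,  1.16, -1.86]), 'torque': array([ 0.88, -0.04,  0.02]), 'finger_gap': np.float64(26.37)}
tip in tool [118.63  -0.26   0.15] d= 4.63 force in tool [ 1.22 -0.46 -1.84] axis ang deg 0.01
```

View pics/n8.png

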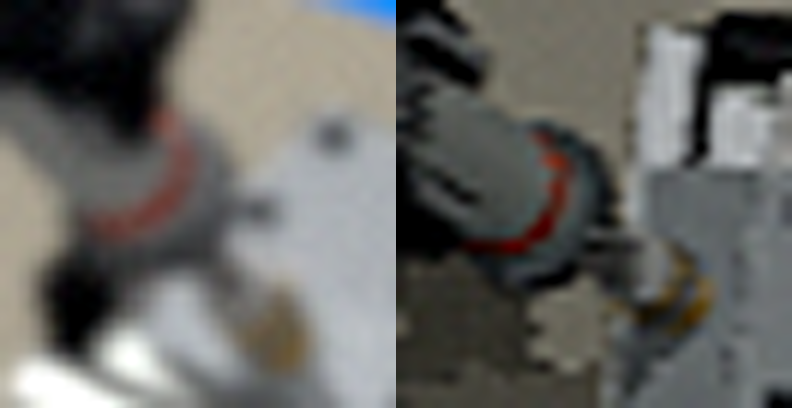

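>>> apply_moves:
  offset:
    - [0.01,0,0]
    - [0.02,0,0]
    - [0.03,0,0]
    - [0.04,0,0]
    - [0.04,0,0]
  dr:
    - [0,0,0]
    - [0,0,0]
    - [0,0,0]
    - [0,0,0]
    - [0,0,0]
  jaw: [-1,-1,-1,-1,-1]

```text
t: 11.55
tool_pos: [671.1, 40.3, 189.8]
ee_rot: [-0.372, -0.389, 0.609, -0.582]
wrist_force: [-1.7, 4.6, 5.6]
finger_gap: 25.9
```

```bash
python3 look.py n9
```

```text
{'t': np.float64(11.75), 'tool_pos': array([671.14,  40.41, 190.04]), 'wrist_force': array([-1.46,  4.14,  6.09]), 'torque': array([ 0.73,  0.54, -0.31]), 'finger_gap': np.float64(26.64)}
tip in tool [ 1.14e+02 -4.30e-01 -5.00e-02] d= 0.0 force in tool [-7.2  -1.78 -1.19] axis ang deg 0.09
```

View pics/n9.png

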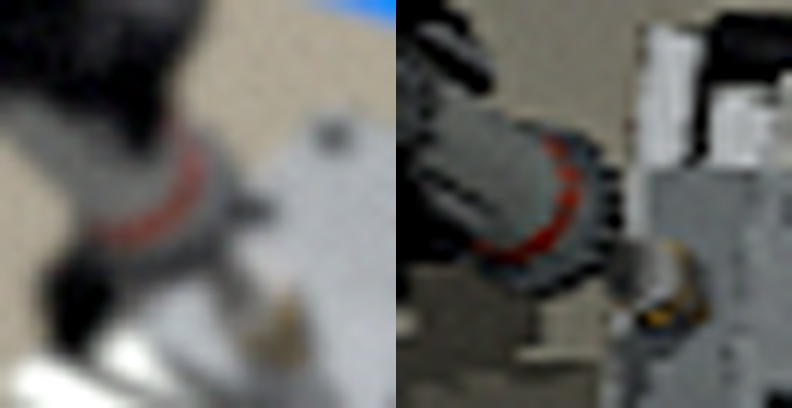

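>>> apply_moves:
  offset:
    - [0,-0.0035,0]
    - [0,-0.007,0]
    - [0,-0.007,0]
  dr:
    - [0,0,0]
    - [0,0,0]
    - [0,0,0]
  jaw: [-1,-1,-1]

```text
t: 12.05
tool_pos: [670.7, 40.5, 190.2]
ee_rot: [-0.373, -0.389, 0.609, -0.583]
wrist_force: [1.4, 4.0, 6.3]
finger_gap: 26.3
```

```bash
python3 look.py n10
```

```text
{'t': np.float64(12.25), 'tool_pos': array([670.71,  40.43, 190.13]), 'wrist_force': array([1.25, 3.88, 5.21]), 'torque': array([ 0.83, -0.19,  0.09]), 'finger_gap': np.float64(25.65)}
tip in tool [ 1.1407e+02 -1.3000e-01 -6.0000e-02] d= 0.07 force in tool [-6.41  0.97 -1.33] axis ang deg 0.16
```

View pics/n10.png

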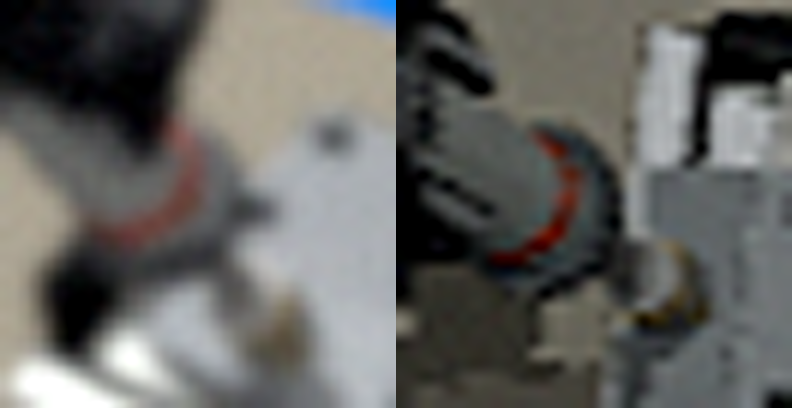

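>>> apply_moves:
  offset:
    - [0.01,0,0]
    - [0.02,0,0]
    - [0.03,0,0]
    - [0.03,0,0]
  dr:
    - [0,0,0]
    - [0,0,0]
    - [0,0,0]
    - [0,0,0]
  jaw: [-1,-1,-1,-1]

```text
t: 12.65
tool_pos: [670.5, 38.6, 186.1]
ee_rot: [-0.373, -0.389, 0.609, -0.583]
wrist_force: [0.2, 6.2, 7.5]
finger_gap: 26.3
```

```bash
python3 look.py n11
```

```text
{'t': np.float64(12.85), 'tool_pos': array([670.51,  38.67, 186.26]), 'wrist_force': array([0.14, 4.64, 6.48]), 'torque': array([ 0.8 , -0.09,  0.05]), 'finger_gap': np.float64(26.48)}
tip in tool [ 1.0982e+02 -1.5000e-01 -2.0000e-02] d= -4.18 force in tool [-7.83 -0.2  -1.49] axis ang deg 0.18
```

View pics/n11.png

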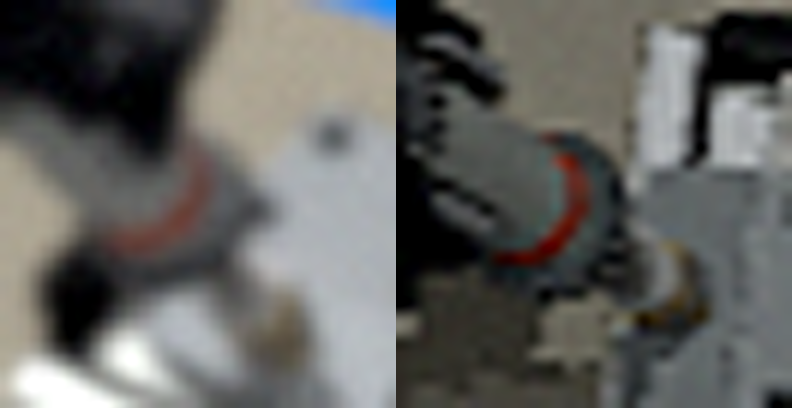

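>>> apply_moves:
  offset:
    - [0.012,0,0]
    - [0.024,0,0]
    - [0.036,0,0]
    - [0.048,0,0]
    - [0.06,0,0]
    - [0.06,0,0]
  dr:
    - [0,0,0]
    - [0,0,0]
    - [0,0,0]
    - [0,0,0]
    - [0,0,0]
    - [0,0,0]
  jaw: [-1,-1,-1,-1,-1,-1]

```text
t: 13.45
tool_pos: [670.1, 35.0, 178.4]
ee_rot: [-0.373, -0.389, 0.609, -0.583]
wrist_force: [-0.4, 7.1, 9.9]
finger_gap: 26.5
```

```bash
python3 look.py n12
```

```text
{'t': np.float64(13.65), 'tool_pos': array([670.16,  35.07, 178.64]), 'wrist_force': array([-0.14,  6.55, 11.  ]), 'torque': array([ 0.84,  0.1 , -0.09]), 'finger_gap': np.float64(26.27)}
tip in tool [ 1.0137e+02 -2.3000e-01 -7.0000e-02] d= -12.63 force in tool [-12.72  -0.69  -1.33] axis ang deg 0.22
```

>>> apply_moves:
  offset:
    - [0.008,0,0]
    - [0.014,0,0]
    - [0.014,0,0]
  dr:
    - [0,0,0]
    - [0,0,0]
    - [0,0,0]
  jaw: [-1,-1,-1]

```text
t: 13.95
tool_pos: [670.1, 34.2, 176.7]
ee_rot: [-0.373, -0.389, 0.608, -0.583]
wrist_force: [0.7, 7.2, 11.5]
finger_gap: 26.7
```

```bash
python3 look.py n13
```

```text
{'t': np.float64(14.15), 'tool_pos': array([670.09,  34.22, 176.82]), 'wrist_force': array([ 0.09,  6.95, 10.43]), 'torque': array([ 0.92,  0.18, -0.1 ]), 'finger_gap': np.float64(25.94)}
tip in tool [ 9.937e+01 -2.600e-01 -8.000e-02] d= -14.63 force in tool [-12.38  -0.44  -1.93] axis ang deg 0.22
```

View pics/n13.png

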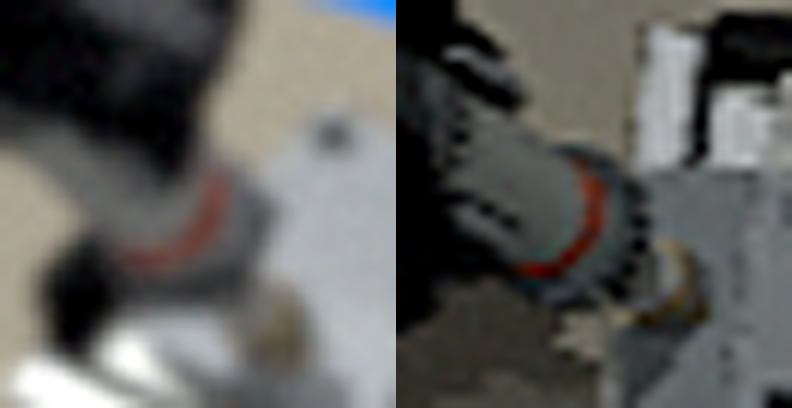

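>>> apply_moves:
  offset:
    - [0.005,0,0]
    - [0.01,0,0]
    - [0.01,0,0]
    - [0.01,0,0]
  dr:
    - [0,0,0]
    - [0,0,0]
    - [0,0,0]
    - [0,0,0]
  jaw: [-1,-1,-1,-1]

```text
t: 14.55
tool_pos: [670.1, 33.9, 176.3]
ee_rot: [-0.373, -0.388, 0.608, -0.583]
wrist_force: [-1.5, 9.8, 15.4]
finger_gap: 26.3
```

```bash
python3 look.py n14
```

```text
{'t': np.float64(14.75), 'tool_pos': array([670.08,  33.99, 176.3 ]), 'wrist_force': array([-1.58,  9.68, 16.01]), 'torque': array([ 0.9 ,  0.55, -0.26]), 'finger_gap': np.float64(26.12)}
tip in tool [ 9.879e+01 -3.900e-01 -4.000e-02] d= -15.21 force in tool [-18.51  -2.35  -2.07] axis ang deg 0.29
```

The force jumped to about 21 N while the tool gained only 0.6 mm of 1.5 mm, so the plunger is on its stop. I'll relieve the small side load and check once more.

>>> apply_moves:
  offset:
    - [0,-0.003,0]
    - [0,-0.004,0]
    - [0,-0.004,0]
  dr:
    - [0,0,0]
    - [0,0,0]
    - [0,0,0]
  jaw: [-1,-1,-1]

```text
t: 15.05
tool_pos: [669.9, 33.9, 176.3]
ee_rot: [-0.373, -0.388, 0.608, -0.583]
wrist_force: [-0.2, 8.8, 15.2]
finger_gap: 26.6
```

```bash
python3 look.py n15; python3 -c "
import sys
from h import *
cv2.imwrite('pics/side15.png',load('side')['pixels'][:,:,::-1]);cv2.imwrite('pics/top15.png',load('top')['pixels'][:,:,::-1])"
```

```text
{'t': np.float64(15.25), 'tool_pos': array([669.88,  33.96, 176.37]), 'wrist_force': array([-0.06,  9.58, 15.14]), 'torque': array([ 0.94,  0.1 , -0.06]), 'finger_gap': np.float64(26.32)}
tip in tool [ 9.884e+01 -2.700e-01 -9.000e-02] d= -15.16 force in tool [-17.74  -0.78  -2.34] axis ang deg 0.34
```

View pics/n15.png

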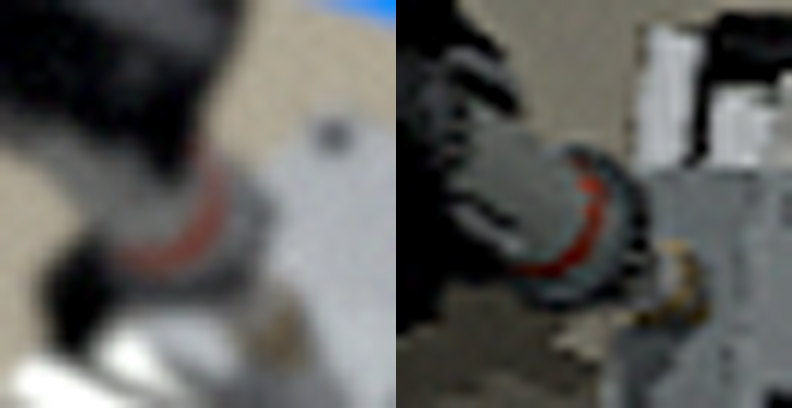

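View pics/top15.png

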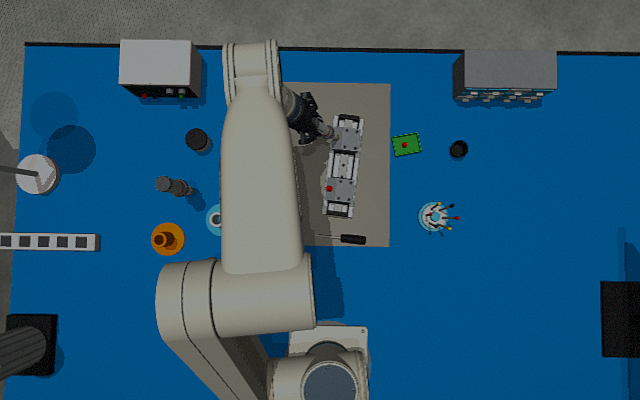

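The coupler (crop about 680,285) covers the nipple, and the collar is pushed right up to it. The top view shows the visible bystanders where they were, with the arm hiding the red tray. Handing in.

```bash
python3 -c "
from plant import *
print(job_done()); o=get_obs(); print(o['t'],o['tool_pos'],o['wrist_force'],o['finger_gap'])"
```

```text
the job is handed in; nothing more can be done
None
the job is handed in; nothing more can be done
```

The job is handed in at about 15.3 s: the gun is held on the bare brass nipple with its plunger pushed in. I took the thin gun from the blue stand, tilted it 25° in line with the nipple on the far carriage, pressed the coupler on, and pushed to the stop. `job_done()` reports no verdict, so success is inferred from the checks below.

**What the last checks showed:**
- **Seating:** I did not see a distinct snap drop in the force. It rose from about 2 N at the jaws to about 10 N at the seat depth, above the 3 to 6 N the snap needs.
- **Plunger:** the next 15 mm followed the spring, with the push reaching about 15 N. It then jumped to about 21 N while the tool gained only 0.6 mm, so the plunger is on its stop.
- **Final hold:** the push was about 20 N along the axis, with the tool axis within about 0.4° of my estimate of the nipple's axis. Side load was about 1.5 N and finger opening 26 mm.
- **Bystanders:** all of those visible in the last top view are where they started. The arm hid the red tray there, so I did not check it at the end.

**Disagreements:**
- **Side camera:** it placed the gun about 2 to 3 mm off from the arm's own reading, and the nipple 1 to 2 mm off in the same direction. I took this as a camera offset.
- **Nipple position:** the estimates differed by about 1 to 2 mm. Side force during the push meant two small corrections of about 1.0 and 0.6 mm commanded, after which the side load almost vanished.

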